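Book a returned ball set back in

TASK

To book a returned toy set back in, pick the scoop up by its red bar, tip all six balls out of it into the blue tray, and stand the empty scoop upright on the bench again, clear of the tray. Then draw the hand scanner up out of its stand, turn it nose-down to a slant of about 45 degrees or steeper, and finish while holding it still in the air, with its window aimed at the middle of the white tag on the tray from about 10 cm away; leave the carton, the jar and the tape roll where they are.

Things in the scene. Friction and masses are not known exactly. Their poses are not given: they have to be found in the camera images.
- scoop: Bare-metal counting scoop, 135 mm long (x), 72 wide (y), 116 high, about 180 g, standing loose on the bench. Origin: on its underside, directly below the bar handle; z up. Flat floor 4 mm thick from x = -45 to +50 mm, then a ramp up to the open pouring lip at the -x end. Closed sides 42 mm and back 45 mm high.
- scoop_lip (a point): Middle of the scoop's open pouring lip, 85 mm from the scoop's origin on its -x side, 19 mm above the underside. The ramp up to it slopes 23 degrees, so the balls roll out over it once this end is tipped down clearly more than that (about 50 degrees empties it).
- scoop_bar (a point): Middle of the scoop's red bar handle, 105 mm above the underside. The bar runs along the scoop's y, 68 mm free length between two thin uprights, 18 mm thick along x, 22 mm high, open space below and both sides, over the centre of mass: grip it from above across its 18 mm (closing along the scoop's x).
- tray: Blue open returns tray, fixed to the bench: 160 mm (x) by 200 (y) outside, 45 high, walls and floor 4 mm. Origin: centre of its underside. Joined to its -x side is a solid block 64 (x) by 94 (y) mm, flush with the tray rim at 45 mm high, that carries the tag.
- tag (a point): Middle of the white bar-stripe tag (54 by 80 mm) lying face up and level on the block at the tray's side, 47 mm above the bench, 112 mm from the tray's centre on its -x side.
- scanner: Pistol-shaped hand scanner, about 180 g. Origin: foot of its black handle; z up along the handle, nose to its -x. Handle 30 (x) by 26 (y), 102 mm long; yellow head on it 110 long (x -60 to +50), 40 wide (y), 40 high (z 102 to 142). Stands loose in the stand, handle 48 mm deep in the socket, 2 mm play each side: draw it straight up at least 55 mm.
- scanner_head (a point): Middle of the scanner's yellow head, (-5, 0, 122) mm from the scanner's origin; a good grip is here or up to 10 mm higher, from above, across the 40 mm width (closing along the scanner's y).
- window (a point): Middle of the amber window on the end of the scanner's nose, (-60, 0, 122) mm from the scanner's origin. Axes as the scanner's: the scanner looks along -x.
- stand: Black scanner stand fixed to the bench: base 110 by 90 mm, 10 high, with an upright square socket in the middle, 42 by 38 mm outside, rim 60 mm above the bench. Origin: centre of its underside. The scanner's yaw is the stand's.
- carton: Bystander: small cardboard carton 100 (x) by 150 (y) by 70 mm high; origin centre of underside.
- jar: Bystander: closed jar, 70 mm diameter, 100 high; origin centre of underside.
- tape: Bystander: roll of tan tape lying flat, 100 mm diameter, 48 high; origin centre of underside.
- ball0: Solid yellow toy ball, 24 mm diameter, 14 g, at the start lying in the scoop. Origin: its centre.
- ball1: Solid green toy ball, 24 mm diameter, 14 g, at the start lying in the scoop. Origin: its centre.
- ball2: Solid red toy ball, 24 mm diameter, 14 g, at the start lying in the scoop. Origin: its centre.
- ball3: Solid blue toy ball, 24 mm diameter, 14 g, at the start lying in the scoop. Origin: its centre.
- ball4: Solid orange toy ball, 24 mm diameter, 14 g, at the start lying in the scoop. Origin: its centre.
- ball5: Solid wooden toy ball, 24 mm diameter, 14 g, at the start lying in the scoop. Origin: its centre.
There are look-alikes about, which are no part of the job. What is shaped like the scoop but orange or pink is not meant.

How it is judged:
By the outcome, as a careful person would: the job done as asked, in the order asked, and still so for the second after the job is handed in, while the arm keeps its last pose, push and grip.
It also fails if it takes over 72 s, if anything falls off the work surface, if the arm or the gripper's body presses on something with over 40 N, if the wrist force passes 120 N, or if a joint passes its speed limit or range.

ROBOT

A 6-joint arm with a two-finger parallel gripper is mounted at the origin on the work surface. World frame = base frame: x ahead of the robot, y to its left, z up, the work surface at z = 0. Lengths are in m, angles in rad, forces in N, time in s.
With the tool pointing down it reaches from about 0.35 to 0.925 m from the base axis. Payload 6.4 kg.
Tool frame: the origin (TCP) lies at the very end of the fingers, on their centre line; the grasp point (between the pads) lies 19 mm behind it (robot.grip_depth is the distance from the TCP to the grasp point, in m); z points along the fingers, y is the line along which they close (so a half turn about z gives the same grasp; the last joint's range is limited). The gripper opens to 85 mm and grips with 20 to 120 N. Pads are 22 mm wide; open, the fingers measure 114 mm over their backs; the gripper's body (76 mm by 85 mm) begins 54 mm behind the grasp point. The pads swing forward as they close: fully open they stand 13 mm farther back than shut.
Start: joints at [-0.174, 0.245, 1.558, -0, 1.339, -0.174], TCP at [0.65, 0, 0.231] pointing down, gripper open.
Joint ranges: [-3.13, 3.13], [-1.02, 2.26], [0.13, 2.54], [-0.95, 4.09], [0.21, 2.88], [-2.74, 2.74]. Speed limits (rad/s): [2.57, 2.57, 3.14, 3.14, 3.14, 3.14].

INTERFACE

Orientations are given as a unit quaternion [x, y, z, w].
In Python, from rig import monitor, snapshot, finish_job, robot gives the robot as it stands. The module is installed in compiled form; this text tells all that it offers.
- The arm moves only by the tool arm_command, never from a script. Its arguments are lists of equal length, an entry for each row: "xyz": the shift along the tool's x, y, z in mm, a list of three; "rotation": the turn, a rotation vector about the tool's x, y, z in degrees, a list of three; "claw": the opening, from -1 (shut) to 1 (fully open). In form: {"xyz": [[x, y, z], ...], "rotation": [[wx, wy, wz], ...], "claw": [claw, ...]}. A call has 1 to 5 rows; each row shifts and turns the commanded pose from where the row before left it, along the tool's axes as they then stand; what a row does not reach is not made up. A row lasts 1/12 s, in which the tool goes at most 41.7 mm and 7.16 degrees, less where a joint would pass 70% of its speed; a pose out of reach is approached as far as the arm can. A call with a gripper value outside its range is refused whole. The fingers move at their own pace and stop on an object; the grip force is fixed at half the most. Time passes only in rows, so rows that do not move let the fingers close. It gives the time, the measured TCP pose, the force and the opening at its end, in the units of the state.
- monitor.read_state(): the state, without advancing time (a new reading comes with each control period).
- snapshot(name): name is "scene" or "side" or "wrist"; returns a dict with "image" (400x640x3 uint8, red, green, blue), "K" (3x3 intrinsics, pixels), "dist" ([k1, k2, p1, p2, k3] as OpenCV has them; the pictures are not rectified), "rvec" (rotation vector, rad) and "tvec" (3), from world to camera coordinates, as OpenCV has them; the wrist camera has in their place "tool_from_camera" (4x4, takes a point from camera to tool coordinates, whose origin is the TCP and whose axes are the flange's). Camera axes: x right, y down, z forward; pixel columns grow to the right and rows downward; lengths in m; the calibration is good to about 2 mm. A picture is of the moment at which its call begins: read the wrist's pose just before it. There is no depth.
- finish_job(): hands the job in, once; it reports no verdict.
The state is a dict: "time": time; "joint_pos": joint angles; "joint_velocities": joint speeds; "effort": joint torques, N m; "eef_pos": TCP position; "eef_rot": TCP orientation; "wrist_force": force on the tool from outside, world axes, zero at the start; "moment": the same for the moment, N m; "width": finger opening in m.
Only numpy, scipy, OpenCV 4.12 (cv2) and the standard library are available. Lean on these libraries where they do the work, as an engineer would, in place of code of your own. Each camera call takes 0.05 s, during which the arm holds its last target. There are 200 camera calls.

## Working session

There is one attempt and no reset: what is moved stays moved. The work goes in short steps, Python scripts to look and compute and a tool call to move; the robot and the scene stay as the last step left them, time stands still between calls to the robot, and variables do not carry over. Pictures are saved under pics/ and viewed, on a budget of 10 in all, crops included, one or two more only if the job needs it, and the job is handed in when it is done.

Besides the shell and the picture viewer there is one more tool, called after "Call:" by a JSON object that holds its "api" and its "payload". arm_command: Moves the arm, as the interface text tells. Its arguments: {"type":"object","properties":{"xyz":{"type":"array","items":{"type":"array","items":{"type":"number"}}},"rotation":{"type":"array","items":{"type":"array","items":{"type":"number"}}},"claw":{"type":"array","items":{"type":"number"}}},"required":["xyz","rotation","claw"]}

```bash
mkdir -p pics
cat > h.py <<'E'
import numpy as np, cv2, json
from scipy.spatial.transform import Rotation as R
from rig import monitor, snapshot, finish_job, robot
def cam(s, st=None):
    """K,dist,Rwc,t (world->cam)"""
    if 'rvec' in s: return s['K'],s['dist'],cv2.Rodrigues(np.array(s['rvec'],float))[0],np.array(s['tvec'],float).ravel()
    T=np.eye(4);T[:3,:3]=R.from_quat(st['eef_rot']).as_matrix();T[:3,3]=st['eef_pos']
    M=np.linalg.inv(T@np.array(s['tool_from_camera']));return s['K'],s['dist'],M[:3,:3],M[:3,3]
def ray(c,px):
    K,d,Rw,t=c;p=cv2.undistortPoints(np.array([[px]],float),np.array(K,float),np.array(d,float))[0,0]
    v=Rw.T@np.array([p[0],p[1],1]);return -Rw.T@t,v/np.linalg.norm(v)
def onz(c,px,z):
    o,v=ray(c,px);return o+v*(z-o[2])/v[2]
def tri(*cp):
    A=0;b=0;rs=[ray(c,p) for c,p in cp]
    for o,v in rs:
        P=np.eye(3)-np.outer(v,v);A=A+P;b=b+P@o
    x=np.linalg.solve(A,b);return x,[np.linalg.norm(np.cross(x-o,v)) for o,v in rs]
def proj(c,pts):
    K,d,Rw,t=c;return cv2.projectPoints(np.array(pts,float).reshape(-1,1,3),cv2.Rodrigues(Rw)[0],t,np.array(K,float),np.array(d,float))[0][:,0]
def grab(name,fn):
    st=monitor.read_state();s=snapshot(name);np.save('pics/'+fn+'.npy',{'s':s,'st':st},allow_pickle=True)
    cv2.imwrite('pics/'+fn+'.png',s['image'][:,:,::-1]);return cam(s,st),s['image']
def load(fn):
    d=np.load('pics/'+fn+'.npy',allow_pickle=True).item();return cam(d['s'],d['st']),d['s']['image']
E
python3 - <<'E'
from h import *
for n in('scene','side','wrist'):
    c,i=grab(n,n+'0');print(n,-c[2].T@c[3],c[2][2])
print(monitor.read_state(),robot.grip_depth)
E
```

```text
scene [ 1.20259632 -0.18764242  0.94134985] [-0.59924155  0.08824143 -0.79569027]
side [ 0.11676493 -0.70404733  0.87574881] [ 0.40698916  0.57225999 -0.71195388]
wrist [0.65073847 0.06478761 0.37234251] [-7.04817169e-04 -2.58555782e-01 -9.65996072e-01]
{'time': 0.15, 'joint_pos': array([-1.74111863e-01,  2.45680008e-01,  1.55869163e+00,  4.45937241e-06,
        1.33868819e+00, -1.74099755e-01]), 'joint_velocities': array([ 0.00034582, -0.00273117, -0.00265918,  0.00060404,  0.00026981,
       -0.00059988]), 'effort': array([ 3.57137314e-04, -4.29984105e+01, -3.26552796e+01, -1.40693478e-04,
        3.52074814e-03,  1.27692519e-05]), 'eef_pos': array([6.49594522e-01, 7.06402451e-05, 2.30439374e-01]), 'eef_rot': array([ 7.07111236e-01,  7.07101946e-01, -4.19247916e-04, -6.01984245e-04]), 'wrist_force': array([ 0.06728722, -0.659056  ,  0.04251803]), 'moment': array([ 0.00438771, -0.00466226,  0.02469843]), 'width': 0.08525139148720634} 0.0187
```

View pics/scene0.png

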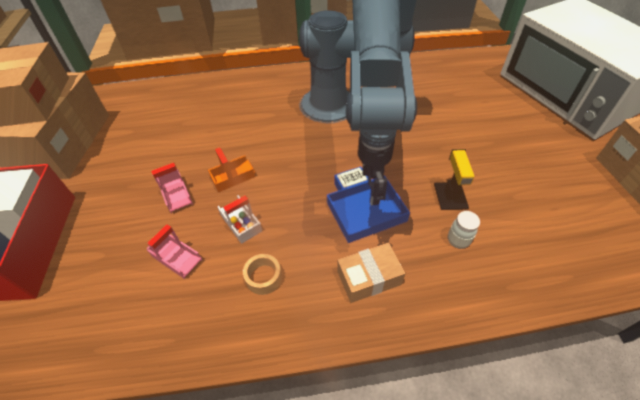

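View pics/side0.png

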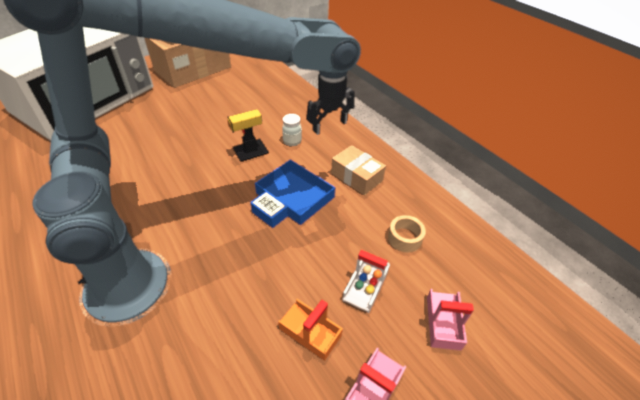

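The metal scoop with balls is at scene (240,218) and side (367,280). Orange (232,172) and pink (172,187), (175,252) look-alikes don't fit: they're coloured and empty. Next, an enlarged composite to confirm it and to measure from.

Run:
```python
from h import *
def crop(fn,x,y,w,h,k):
    _,i=load(fn);o=cv2.resize(i[y:y+h,x:x+w],None,fx=k,fy=k,interpolation=cv2.INTER_CUBIC)
    for a in range(x-x%10+10,x+w,10): cv2.line(o,((a-x)*k,0),((a-x)*k,4 if a%50 else 12),(255,255,255),1)
    for a in range(y-y%10+10,y+h,10): cv2.line(o,(0,(a-y)*k),(4 if a%50 else 12,(a-y)*k),(255,255,255),1)
    return o
A=crop('scene0',210,185,60,60,5);B=crop('side0',335,240,65,75,4)
C=crop('scene0',320,160,100,80,4);D=crop('side0',245,150,100,80,4)
E=crop('scene0',430,145,60,60,4);F=crop('side0',220,100,60,65,4)
o=np.zeros((600,800,3),np.uint8)
for im,x,y in((A,0,0),(E,300,0),(F,540,0),(C,0,280),(D,400,280)):
    o[y:y+im.shape[0],x:x+im.shape[1]]=im[:600-y,:800-x]
cv2.imwrite('pics/comp.png',o[:,:,::-1])
o=np.zeros((300,560,3),np.uint8);o[:,:260]=B;o[:,260:]=A
cv2.imwrite('pics/scoop.png',o[:,:,::-1])
```

```text
(no output)
```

View pics/comp.png

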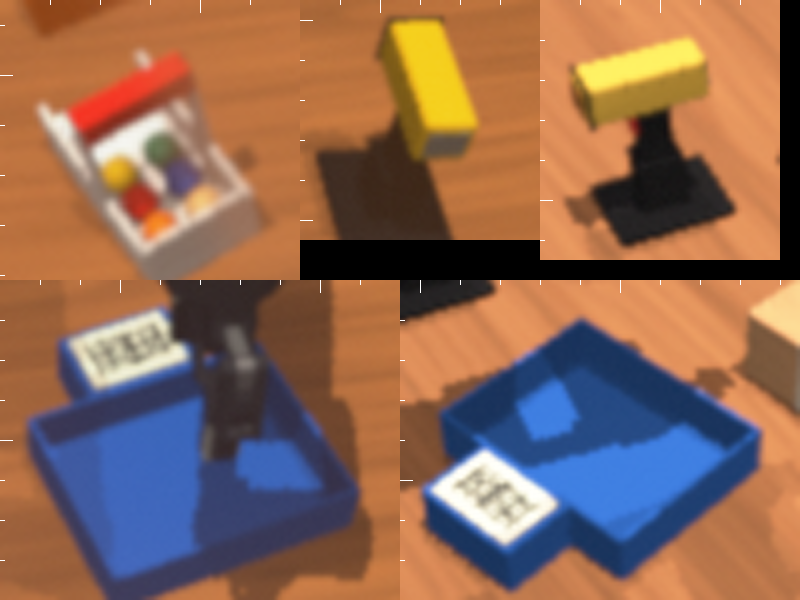

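View pics/scoop.png

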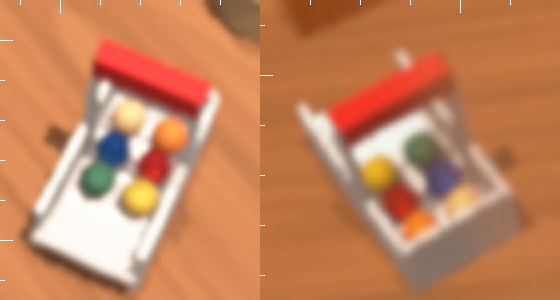

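```bash
cat > fit.py <<'E'
from h import *
from scipy.optimize import least_squares
def fit(obs,x0,zfree=True):
    """obs: list of (cam,[(px,py)],[(model mm)])"""
    def pts(p,m):
        c,s=np.cos(p[3]),np.sin(p[3]);m=np.array(m)/1e3
        return m@np.array([[c,s,0],[-s,c,0],[0,0,1]])+np.r_[p[:2],p[2] if zfree else x0[2]]
    f=lambda p:np.concatenate([(proj(c,pts(p,m))-np.array(u)).ravel() for c,u,m in obs])
    r=least_squares(f,x0,loss='soft_l1',f_scale=1.)
    print(np.round(r.x[:3]*1e3,1),'yaw',round(np.degrees(r.x[3]),1),'res',np.round(f(r.x).reshape(-1,2),1).tolist());return r.x
E
python3 - <<'E'
from fit import *
S,_=load('scene0');D,_=load('side0')
a=lambda l,ox,oy,k,x0,y0:[((x-x0)/k+ox,(y-y0)/k+oy) for x,y in l]
print('tray');x=-112
fit([(S,[(327,195),(347.5,234.5),(409.5,212.5),(336.2,175),(361.2,167.5),(367.5,177.5),(343.7,187.5)],
 [(-80,-100,45),(80,-100,45),(80,100,45),(x-27,-40,47),(x-27,40,47),(x+27,40,47),(x+27,-40,47)]),
 (D,[(290.7,160),(255.5,182.5),(335,188.7),(300.5,215),(252,202),(266.2,192),(284.5,205.5),(271.7,216.7)],
 [(80,100,45),(-80,100,45),(80,-100,45),(-80,-100,45),(x-27,40,47),(x+27,40,47),(x+27,-40,47),(x-27,-40,47)])],[.6,0,0,0])
print('scanner')
fit([(S,[(452.5,149.5),(464.2,150),(473.7,177),(462,177.5)],[(-60,-20,142),(-60,20,142),(50,20,142),(50,-20,142)]),
 (D,[(228.2,117),(257.5,109.5),(261.7,118),(233.2,124.2)],[(-60,20,142),(50,20,142),(50,-20,142),(-60,-20,142)])],[.6,.3,.01,0])
print('scoop')
fit([(S,a([(330,108),(440,53),(343,137),(452,85),(408,250),(512,190),(420,290),(525,228)],210,185,5,260,0),
 [(-9,-34,116),(-9,34,116),(9,-34,94),(9,34,94),(50,-36,45),(50,36,45),(50,-36,0),(50,36,0)]),
 (D,a([(28,235),(135,290),(105,40),(217,86),(95,70),(207,110)],335,240,4,0,0),
 [(-85,36,19),(-85,-36,19),(9,34,116),(9,-34,116),(-9,34,94),(-9,-34,94)])],[.6,-.3,0,0])
print('others')
for n,s,d in(('jar',(467,220),(292,121)),('tape',(262,262),(408,225)),('carton',(371,265),(360,162))):
    print(n,np.round(tri((S,s),(D,d))[0],3))
E
```

```text
tray
[544.4  31.8  -2.5] yaw 13.4 res [[-0.7, -0.5], [0.2, 0.7], [-0.2, 0.6], [0.5, 0.2], [-1.8, 0.5], [-0.8, 2.2], [-0.1, -0.4], [-0.2, -1.2], [-1.0, 0.2], [0.4, -1.4], [-0.8, 0.5], [0.6, -0.3], [-0.2, 0.4], [-0.4, 0.0], [-1.0, -1.2]]
scanner
[527.9 312.9   5.9] yaw -7.2 res [[-1.2, 0.8], [0.1, 0.0], [0.5, 0.6], [-1.6, 0.4], [-1.4, 0.3], [0.2, -0.3], [0.1, -2.8], [-2.7, -0.7]]
scoop
[ 534.8 -347.    -1.6] yaw 29.1 res [[-0.6, 0.2], [-1.5, -0.7], [1.6, 3.2], [0.7, 1.6], [-1.2, 0.1], [-0.6, -0.8], [-0.6, 0.4], [-0.9, 0.1], [0.4, -0.3], [0.4, -2.1], [-0.1, -1.4], [-2.1, -2.4], [-1.2, 1.6], [-3.5, 2.2]]
others
jar [0.684 0.278 0.091]
tape [ 0.709 -0.294  0.067]
carton [ 0.764 -0.012  0.069]
```

```bash
cat > plan.py <<'E'
from h import *
import math
def Q(yaw,tilt=0):
    """tool R: scoop/scanner frame yaw about z, then nose-down by tilt; tool y=obj x, tool x=obj y, z=-z"""
    obj=R.from_euler('ZY',[yaw,-tilt],degrees=True)   # nose(-x) goes down
    return obj*R.from_matrix(np.array([[0,1,0],[1,0,0],[0,0,-1.]]))
def rows(p,r,p1,r1,step=30,rstep=5,claw=1,n=None,ang_dec=1,fn=None):
    """print rounded rows from pose to target; mm"""
    rv=(r.inv()*r1).as_rotvec(degrees=True)
    n=n or max(math.ceil(np.linalg.norm(p1-p)/step),math.ceil(np.linalg.norm(rv)/rstep),1)
    p0,r0=p,r;X=[];W=[]
    for k in range(1,n+1):
        s=k/n;tr=r0*R.from_rotvec(rv*s,degrees=True);tp=fn(tr) if fn else p0+(p1-p0)*s
        d=np.round(r.inv().apply(tp-p),0 if k<n else 1);w=np.round((r.inv()*tr).as_rotvec(degrees=True),1)
        X.append((d+0.).tolist());W.append((w+0.).tolist());p=p+r.apply(d);r=r*R.from_rotvec(w,degrees=True)
    for i in range(0,n,5): print('xyz',X[i:i+5],'rot',W[i:i+5])
    return p,r
def cur():
    st=monitor.read_state();return st['eef_pos']*1e3,R.from_quat(st['eef_rot'])
E
python3 - <<'E'
from plan import *
p,r=cur();print(p,r.as_quat(),Q(0).as_quat())
rows(p,r,np.array([535,-347,250.]),Q(29),step=38,rstep=7)
E
```

```text
[6.49594522e+02 7.06402451e-02 2.30439374e+02] [ 7.07111236e-01  7.07101946e-01 -4.19247916e-04 -6.01984245e-04] [0.70710678 0.70710678 0.         0.        ]
xyz [[-35.0, -11.0, -2.0], [-34.0, -14.0, -2.0], [-33.0, -15.0, -2.0], [-33.0, -16.0, -2.0], [-31.0, -18.0, -2.0]] rot [[0.0, 0.0, -2.9], [0.0, 0.0, -2.9], [0.0, 0.0, -2.9], [0.0, 0.0, -2.9], [0.0, 0.0, -2.9]]
xyz [[-31.0, -20.0, -2.0], [-30.0, -21.0, -2.0], [-28.0, -23.0, -2.0], [-28.0, -24.0, -2.0], [-25.9, -26.0, -1.6]] rot [[0.0, 0.0, -2.9], [0.0, 0.0, -2.9], [-0.1, 0.0, -2.9], [0.0, 0.0, -2.9], [0.0, 0.0, -2.9]]
```

Call:
{"api": "arm_command", "payload": {"xyz": [[-35,-11,-2],[-34,-14,-2],[-33,-15,-2],[-33,-16,-2],[-31,-18,-2]], "rotation": [[0,0,-2.9],[0,0,-2.9],[0,0,-2.9],[0,0,-2.9],[0,0,-2.9]], "claw": [1,1,1,1,1]}}

```text
time: 0.57
eef_pos: [0.592, -0.1744, 0.241]
eef_rot: [0.611, 0.792, -0.0, -0.0]
wrist_force: [0.4, 0.0, -0.7]
width: 0.0856
```

Call:
{"api": "arm_command", "payload": {"xyz": [[-31,-20,-2],[-30,-21,-2],[-28,-23,-2],[-28,-24,-2],[-26,-26,-2]], "rotation": [[0,0,-2.9],[0,0,-2.9],[0,0,-2.9],[0,0,-2.9],[0,0,-2.9]], "claw": [1,1,1,1,1]}}

```text
time: 0.98
eef_pos: [0.5345, -0.3487, 0.2511]
eef_rot: [0.506, 0.862, 0.0, -0.0]
wrist_force: [0.2, -0.0, -0.2]
width: 0.0855
```

Call:
{"api": "arm_command", "payload": {"xyz": [[0,0,0],[0,0,0],[0,0,0]], "rotation": [[0,0,0],[0,0,0],[0,0,0]], "claw": [1,1,1]}}

```text
time: 1.23
eef_pos: [0.5354, -0.3468, 0.2508]
eef_rot: [0.508, 0.861, 0.0, -0.0]
wrist_force: [-0.1, 0.8, -0.7]
width: 0.0854
```

Run:
```python
from plan import *
print(cur()[0],Q(29).inv().__mul__(cur()[1]).as_rotvec(degrees=True))
c,i=grab('wrist','w1')
print(proj(c,[[.535,-.347,.105]]))
```

```text
[ 535.35980739 -346.76678557  250.77981644] [-0.00176998  0.06320743  0.03781896]
[[319.39764945 185.15503505]]
```

View pics/w1.png

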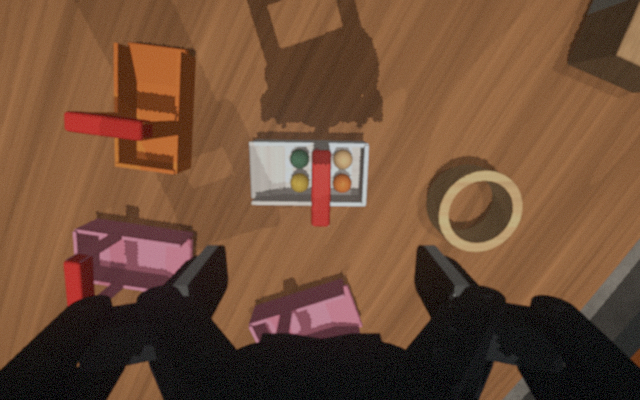

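The metal scoop's bar is centred at wrist pixel (321,188). The fit predicted (319,185) at z=105 mm, so position, height and yaw agree. Lip is on the left, balls inside. Descending.

Call:
{"api": "arm_command", "payload": {"xyz": [[-1,1,35],[0,0,40],[0,0,40],[0,0,30],[0,0,20]], "rotation": [[0,0,0],[0,0,0],[0,0,0],[0,0,0],[0,0,0]], "claw": [1,1,1,1,1]}}

```text
time: 1.7
eef_pos: [0.5357, -0.3441, 0.0819]
eef_rot: [0.507, 0.862, 0.001, -0.003]
wrist_force: [-0.9, 0.3, 0.3]
width: 0.0854
```

Call:
{"api": "arm_command", "payload": {"xyz": [[0,0,0],[0,0,0],[0,0,0],[0,0,0],[0,0,0]], "rotation": [[0,0,0],[0,0,0],[0,0,0],[0,0,0],[0,0,0]], "claw": [1,-1,-1,-1,-1]}}

```text
time: 2.12
eef_pos: [0.5381, -0.3483, 0.0888]
eef_rot: [0.507, 0.862, -0.0, 0.002]
wrist_force: [-0.2, -0.9, 0.1]
width: 0.0389
```

Call:
{"api": "arm_command", "payload": {"xyz": [[0,0,0],[0,0,0],[0,0,0],[0,0,0],[0,0,0]], "rotation": [[0,0,0],[0,0,0],[0,0,0],[0,0,0],[0,0,0]], "claw": [-1,-1,-1,-1,-1]}}

```text
time: 2.53
eef_pos: [0.5372, -0.3482, 0.0875]
eef_rot: [0.508, 0.862, -0.0, 0.001]
wrist_force: [-2.0, 0.0, 5.4]
width: 0.017
```

Call:
{"api": "arm_command", "payload": {"xyz": [[0,0,0],[0,0,0],[0,0,0],[0,0,0],[0,0,0]], "rotation": [[0,0,0],[0,0,0],[0,0,0],[0,0,0],[0,0,0]], "claw": [-1,-1,-1,-1,-1]}}

```text
time: 2.95
eef_pos: [0.5372, -0.3482, 0.0875]
eef_rot: [0.508, 0.862, -0.0, 0.001]
wrist_force: [-2.0, -0.6, 6.6]
width: 0.0171
```

Run:
```python
from plan import *
def save(): 
    st=monitor.read_state();open('st.jsonl','a').write(json.dumps({k:list(map(float,st[k])) for k in('joint_pos','eef_pos','eef_rot')})+'\n')
save();p,r=cur()
p,r=rows(p,r,p+[0,0,140.],r,n=5)
print('travel');rows(p,r,np.array([540,-160,235.]),Q(15),step=25,n=8)
```

```text
xyz [[0.0, 0.0, -28.0], [0.0, 0.0, -28.0], [0.0, 0.0, -28.0], [0.0, 0.0, -28.0], [-0.2, 0.0, -28.0]] rot [[0.0, 0.0, 0.0], [0.0, 0.0, 0.0], [0.0, 0.0, 0.0], [0.0, 0.0, 0.0], [0.0, 0.0, 0.0]]
travel
xyz [[20.0, 12.0, -1.0], [21.0, 11.0, -1.0], [21.0, 10.0, -1.0], [22.0, 10.0, -1.0], [21.0, 9.0, -1.0]] rot [[0.0, 0.0, 1.7], [0.0, 0.0, 1.8], [0.0, 0.0, 1.7], [0.0, 0.0, 1.8], [0.0, 0.1, 1.7]]
xyz [[22.0, 9.0, -1.0], [22.0, 7.0, -1.0], [22.9, 7.6, -0.6]] rot [[0.0, 0.0, 1.8], [0.0, 0.0, 1.7], [0.0, 0.0, 1.8]]
```

Call:
{"api": "arm_command", "payload": {"xyz": [[0,0,-15],[0,0,-30],[0,0,-35],[0,0,-35],[0,0,-25]], "rotation": [[0,0,0],[0,0,0],[0,0,0],[0,0,0],[0,0,0]], "claw": [-1,-1,-1,-1,-1]}}

```text
time: 3.37
eef_pos: [0.5372, -0.3477, 0.2298]
eef_rot: [0.508, 0.862, -0.0, 0.001]
wrist_force: [-0.0, -0.5, -1.8]
width: 0.017
```

Run:
```python
from plan import *
st=monitor.read_state();open('st.jsonl','a').write(json.dumps({k:list(map(float,st[k])) for k in('joint_pos','eef_pos','eef_rot')})+'\n')
print(st['wrist_force'],st['moment'],st['eef_pos'],st['width'])
```

```text
[-0.00920811 -0.54671414 -1.76923067] [-0.04509158 -0.04234797 -0.03519911] [ 0.53721029 -0.34770379  0.22980887] 0.01703816262696483
```

Call:
{"api": "arm_command", "payload": {"xyz": [[12,7,0],[20,11,-1],[22,11,-1],[22,10,-1],[22,10,-1]], "rotation": [[0,0,1.5],[0,0,1.8],[0,0,1.8],[0,0,1.8],[0,0,1.8]], "claw": [-1,-1,-1,-1,-1]}}

```text
time: 3.78
eef_pos: [0.5386, -0.2364, 0.2301]
eef_rot: [0.572, 0.82, 0.0, -0.001]
wrist_force: [0.4, 0.3, -2.6]
width: 0.017
```

Call:
{"api": "arm_command", "payload": {"xyz": [[22,9,-1],[22,8,-1],[20,7,-1],[14,4,0],[0,0,0]], "rotation": [[0,0,1.8],[0,0,1.8],[0,0,1.7],[0,0,0],[0,0,0]], "claw": [-1,-1,-1,-1,-1]}}

```text
time: 4.2
eef_pos: [0.5415, -0.1524, 0.2331]
eef_rot: [0.607, 0.794, 0.0, -0.001]
wrist_force: [0.7, 0.1, -2.0]
width: 0.0169
```

Run:
```python
from plan import *
from scipy.optimize import least_squares
st=monitor.read_state();open('st.jsonl','a').write(json.dumps({k:list(map(float,st[k])) for k in('joint_pos','eef_pos','eef_rot')})+'\n')
D=[{'joint_pos':[-.17411,.24568,1.55869,0,1.33869,-.1741],'eef_pos':[.6495945,.00007,.230439],'eef_rot':[.7071112,.7071019,-.000419,-.000602]}]+[json.loads(l) for l in open('st.jsonl')]
for d in D:
    j=np.array(d['joint_pos']);e=np.array(d['eef_pos']);y=R.from_quat(d['eef_rot']).as_matrix()[:,1]
    d['r']=math.hypot(*e[:2]);print(np.round(j,3),np.round(e,4),'sum',round(j[1]+j[2]+j[4],4),'bear',round(math.atan2(e[1],e[0]),4),'yaw',round(math.atan2(y[1],y[0]),4),'lat',round(d['r']*math.sin(math.atan2(e[1],e[0])-j[0]),4))
```

```text
[-0.174  0.246  1.559  0.     1.339 -0.174] [6.496e-01 1.000e-04 2.304e-01] sum 3.1431 bear 0.0001 yaw -0.0 lat 0.1126
[-0.752  0.381  1.67  -0.     1.089 -1.258] [ 0.5372 -0.3482  0.0875] sum 3.1401 bear -0.5751 yaw 0.506 lat 0.1126
[-0.751  0.222  1.588  0.     1.329 -1.258] [ 0.5372 -0.3477  0.2298] sum 3.139 bear -0.5744 yaw 0.5062 lat 0.1127
[-4.760e-01  4.100e-02  1.782e+00  1.000e-03  1.321e+00 -7.420e-01] [ 0.5415 -0.1524  0.2331] sum 3.1429 bear -0.2743 yaw 0.2654 lat 0.1128
```

Run:
```python
from plan import *
D=[{'joint_pos':[-.17411,.24568,1.55869,0,1.33869,-.1741],'eef_pos':[.6495945,.00007,.230439]}]+[json.loads(l) for l in open('st.jsonl')]
A=[];b=[]
for d in D:
    j=d['joint_pos'];e=d['eef_pos'];q=j[1]+j[2]
    A+=[[np.sin(j[1]),np.sin(q),1,0],[np.cos(j[1]),np.cos(q),0,1]];b+=[math.sqrt(e[0]**2+e[1]**2-.1126**2),e[2]]
for cols in([0,1,3],[0,1,2,3]):
    M=np.array(A)[:,cols];x,*_=np.linalg.lstsq(M,np.array(b),rcond=None);print(x,np.round(M@x-b,4))
```

```text
[ 0.37943461  0.55773764 -0.00776297] [-0.0049  0.0007  0.0054 -0.0007 -0.0046  0.0005  0.0044 -0.0005]
[ 0.38106909  0.564843   -0.00718578 -0.00725095] [-0.0048  0.0012  0.0051 -0.002  -0.0045  0.0009  0.0042 -0.0001]
```

Run:
```python
from plan import *
p,r=cur();rows(p,r,np.array([545,20,235.]),Q(70,10),step=20,rstep=5.)
```

```text
xyz [[14.0, 4.0, 0.0], [13.0, 5.0, 0.0], [13.0, 6.0, 0.0], [13.0, 8.0, 0.0], [11.0, 8.0, 1.0]] rot [[-0.8, 0.4, -4.6], [-0.7, 0.4, -4.5], [-0.8, 0.4, -4.6], [-0.8, 0.4, -4.5], [-0.7, 0.4, -4.6]]
xyz [[12.0, 9.0, 1.0], [10.0, 10.0, 1.0], [10.0, 10.0, 1.0], [8.0, 12.0, 1.0], [8.0, 12.0, 2.0]] rot [[-0.8, 0.3, -4.5], [-0.8, 0.4, -4.6], [-0.7, 0.4, -4.5], [-0.8, 0.4, -4.6], [-0.8, 0.4, -4.5]]
xyz [[7.0, 12.0, 1.0], [5.4, 13.3, 2.5]] rot [[-0.7, 0.4, -4.6], [-0.8, 0.4, -4.6]]
```

Call:
{"api": "arm_command", "payload": {"xyz": [[14,4,0],[13,5,0],[13,6,0],[13,8,0],[11,8,1]], "rotation": [[-0.8,0.4,-4.6],[-0.7,0.4,-4.5],[-0.8,0.4,-4.6],[-0.8,0.4,-4.5],[-0.7,0.4,-4.6]], "claw": [-1,-1,-1,-1,-1]}}

```text
time: 4.62
eef_pos: [0.5439, -0.0835, 0.234]
eef_rot: [0.438, 0.898, 0.037, 0.006]
wrist_force: [-0.8, -0.9, -2.0]
width: 0.017
```

Call:
{"api": "arm_command", "payload": {"xyz": [[12,9,1],[10,10,1],[10,10,1],[8,12,1],[8,12,2]], "rotation": [[-0.8,0.3,-4.5],[-0.8,0.4,-4.6],[-0.7,0.4,-4.5],[-0.8,0.4,-4.6],[-0.8,0.4,-4.5]], "claw": [-1,-1,-1,-1,-1]}}

```text
time: 5.03
eef_pos: [0.5455, -0.0114, 0.2344]
eef_rot: [0.251, 0.965, 0.072, 0.014]
wrist_force: [0.3, 0.1, -2.7]
width: 0.0174
```

Call:
{"api": "arm_command", "payload": {"xyz": [[7,12,1],[5,13,2],[0,0,0]], "rotation": [[-0.7,0.4,-4.6],[-0.8,0.4,-4.6],[0,0,0]], "claw": [-1,-1,-1]}}

```text
time: 5.28
eef_pos: [0.5461, 0.0175, 0.2351]
eef_rot: [0.173, 0.981, 0.085, 0.015]
wrist_force: [-0.6, -0.0, -2.0]
width: 0.0172
```

```bash
cat > kin.py <<'E'
from plan import *
from scipy.optimize import least_squares
LO=np.array([-3.13,-1.02,.13,-.95,.21,-2.74]);HI=np.array([3.13,2.26,2.54,4.09,2.88,2.74])
def fk(q,P):
    h,L2,L3,Lw,d,a,s4=P
    Z=lambda t:R.from_rotvec([0,0,t]);Y=lambda t:R.from_rotvec([0,t,0])
    r=Z(q[0]);p=np.array([0,0,h])+r.apply([a,d,0])
    r=r*Y(q[1]);p=p+r.apply([0,0,L2]);r=r*Y(q[2]);p=p+r.apply([0,0,L3]);r=r*Z(s4*q[3])*Y(q[4]);p=p+r.apply([0,0,Lw])
    r=r*Z(q[5])
    return p,r*R.from_rotvec([0,0,np.pi/2])
def ik(p,r,P,q0):
    f=lambda q:np.r_[(fk(q,P)[0]-p)*5,(r.inv()*fk(q,P)[1]).as_rotvec()]
    s=least_squares(f,np.clip(q0,LO+.01,HI-.01),bounds=(LO,HI));return s.x,np.linalg.norm(s.fun)
E
python3 - <<'E'
from kin import *
st=monitor.read_state();open('st.jsonl','a').write(json.dumps({k:list(map(float,st[k])) for k in('joint_pos','eef_pos','eef_rot')})+'\n')
print(st['joint_pos'],st['eef_pos'],(Q(70,10).inv()*R.from_quat(st['eef_rot'])).as_rotvec(degrees=True))
D=[{'joint_pos':[-.17411,.24568,1.55869,0,1.33869,-.1741],'eef_pos':[.6495945,.00007,.230439],'eef_rot':[.7071112,.7071019,-.000419,-.000602]}]+[json.loads(l) for l in open('st.jsonl')]
for s4 in(1,-1):
    f=lambda x:np.concatenate([np.r_[fk(d['joint_pos'],[*x,s4])[0]-d['eef_pos'],.1*(R.from_quat(d['eef_rot']).inv()*fk(d['joint_pos'],[*x,s4])[1]).as_rotvec()] for d in D])
    s=least_squares(f,[.29,.38,.56,.3,.11,0]);print(s4,s.x,s.cost,np.round(s.fun.reshape(-1,6)[-1],4))
E
```

```text
[-0.25816732 -0.03421926  1.86000562  0.17931928  1.30334496 -1.52655187] [0.54606946 0.01749032 0.23514679] [ 0.04971104 -0.03892328 -0.01635535]
1 [ 0.23314882  0.39283065  0.56502546  0.25176179  0.11268417 -0.0108078 ] 5.780584265890602e-05 [ 0.0029 -0.0011  0.0001  0.      0.      0.    ]
-1 [-0.25445266  0.38210076  0.57071293 -0.24943263  0.1127647  -0.01265256] 0.0007149116191998401 [-0.0012 -0.0004 -0.006   0.0346 -0.0015 -0.0095]
```

```bash
cat >> kin.py <<'E'
P=[.23315,.39283,.56503,.25176,.11268,-.0108,1]
OFF=np.array([-85,0,19-87.5])
def tcp_for(lip,yaw,t,off=OFF):
    return np.array(lip)-R.from_euler('ZY',[yaw,-t],degrees=True).apply(off)
E
python3 - <<'E'
from kin import *
q0=monitor.read_state()['joint_pos']
for yaw in(75,95):
    q=q0
    for t in(10,25,40,55,65):
        p=tcp_for([538.6,56,70],yaw,t);q,e=ik(p/1e3,Q(yaw,t),P,q);print(yaw,t,np.round(p),np.round(q,2),round(e,4))
WOFF=np.array([-60,0,122-103.])  # TCP at grasp height 122 ->103.3
tag=np.array([435.4,5.8,47])
print('scan')
for yaw in(-7,30,60,90):
    q=q0
    for t in(0,30,52):
        v=R.from_euler('ZY',[yaw,-52],degrees=True).apply([1,0,0])*100
        p=tcp_for(tag+v,yaw,t,WOFF);q,e=ik(p/1e3,Q(yaw,t),P,q)
    print(yaw,t,np.round(p),np.round(q,2),round(e,4))
p=np.array([527.9,312.9,110.]);q,e=ik(p/1e3,Q(-7),P,q0);print(q,e)
E
```

```text
75 10 [557. 125. 152.] [-0.05  0.08  1.9   0.19  1.13 -1.44] 0.0
75 25 [551. 102. 168.] [-0.22  0.01  1.97  0.48  1.17 -1.72] 0.0
75 40 [544.  76. 177.] [-0.38  0.01  2.03  0.73  1.29 -1.97] 0.0
75 55 [537.  49. 179.] [-0.53  0.07  2.07  0.92  1.45 -2.18] 0.0
75 65 [532.  31. 176.] [-0.6   0.14  2.07  1.02  1.56 -2.29] 0.0
95 10 [532. 128. 152.] [-0.05  0.06  1.92  0.19  1.19 -1.78] 0.0
95 25 [534. 104. 168.] [-0.21  0.07  1.92  0.43  1.31 -2.02] 0.0
95 40 [537.  77. 177.] [-0.36  0.13  1.9   0.62  1.47 -2.19] 0.0
95 55 [539.  49. 179.] [-0.47  0.24  1.87  0.77  1.65 -2.32] 0.0
95 65 [541.  30. 176.] [-0.53  0.34  1.84  0.85  1.76 -2.39] 0.0
scan
-7 52 [548.  -8. 161.] [-0.29 -0.38  2.47  0.71  0.21 -0.81] 0.0105
30 52 [534.  63. 161.] [-0.42 -0.34  2.44  1.14  0.78 -1.7 ] 0.0
60 52 [492. 104. 161.] [-0.46 -0.22  2.35  1.01  1.19 -2.  ] 0.0
90 52 [435. 119. 161.] [-0.44 -0.09  2.24  0.8   1.51 -2.28] 0.0
[ 3.50387874e-01  2.75881150e-01  1.75199676e+00 -1.69645798e-14
  1.11371474e+00  4.72560922e-01] 7.592397257584489e-13
```

Run:
```python
from kin import *
p,r=cur();L=[538.6,56,75]
p,r=rows(p,r,tcp_for(L,80,10),Q(80,10),step=25)
print('tilt')
def fn(tr):
    o=tr*Q(0).inv();return np.array(L)-o.apply(OFF)
p,r=rows(p,r,0*p,Q(80,60),n=15,fn=fn);print(p)
```

```text
xyz [[5.0, 15.0, 16.0], [5.0, 15.0, 16.0], [5.0, 15.0, 15.0], [4.0, 15.0, 16.0], [3.0, 16.0, 16.0]] rot [[0.0, 0.3, -1.6], [0.0, 0.3, -1.7], [0.0, 0.3, -1.6], [0.0, 0.3, -1.7], [0.0, 0.3, -1.6]]
xyz [[2.9, 15.3, 16.1]] rot [[-0.1, 0.3, -1.6]]
tilt
xyz [[0.0, -4.0, -5.0], [0.0, -4.0, -5.0], [0.0, -4.0, -5.0], [0.0, -5.0, -4.0], [0.0, -4.0, -5.0]] rot [[-3.3, 0.0, 0.0], [-3.4, 0.0, 0.0], [-3.3, 0.0, 0.0], [-3.3, 0.0, 0.0], [-3.4, 0.0, 0.0]]
xyz [[0.0, -4.0, -5.0], [0.0, -4.0, -5.0], [0.0, -4.0, -5.0], [0.0, -4.0, -4.0], [0.0, -4.0, -5.0]] rot [[-3.3, 0.0, 0.0], [-3.3, 0.0, 0.0], [-3.3, 0.0, 0.0], [-3.4, 0.0, 0.0], [-3.3, 0.0, 0.0]]
xyz [[0.0, -4.0, -5.0], [0.0, -5.0, -5.0], [0.0, -4.0, -5.0], [0.0, -4.0, -5.0], [0.0, -3.9, -4.4]] rot [[-3.3, 0.0, 0.0], [-3.4, 0.0, 0.0], [-3.3, 0.0, 0.0], [-3.3, 0.0, 0.0], [-3.4, 0.0, 0.0]]
[535.70600055  39.44688709 182.90473086]
```

Call:
{"api": "arm_command", "payload": {"xyz": [[5,15,16],[5,15,16],[5,15,15],[4,15,16],[3,16,16]], "rotation": [[0,0.3,-1.6],[0,0.3,-1.7],[0,0.3,-1.6],[0,0.3,-1.7],[0,0.3,-1.6]], "claw": [-1,-1,-1,-1,-1]}}

```text
time: 5.7
eef_pos: [0.551, 0.1074, 0.17]
eef_rot: [0.103, 0.991, 0.085, 0.009]
wrist_force: [-0.5, -0.2, -2.6]
width: 0.0173
```

Call:
{"api": "arm_command", "payload": {"xyz": [[3,15,16],[0,0,0],[0,0,0],[0,-4,-5],[0,-4,-5]], "rotation": [[0,0.3,-1.6],[0,0,0],[0,0,0],[-3.3,0,0],[-3.3,0,0]], "claw": [-1,-1,-1,-1,-1]}}

```text
time: 6.12
eef_pos: [0.5506, 0.1152, 0.1669]
eef_rot: [0.088, 0.986, 0.144, 0.014]
wrist_force: [0.1, -0.0, -3.0]
width: 0.017
```

Call:
{"api": "arm_command", "payload": {"xyz": [[0,-4,-5],[0,-4,-5],[0,-4,-5],[0,0,0],[0,0,0]], "rotation": [[-3.3,0,0],[-3.3,0,0],[-3.3,0,0],[0,0,0],[0,0,0]], "claw": [-1,-1,-1,-1,-1]}}

```text
time: 6.53
eef_pos: [0.5475, 0.0979, 0.1764]
eef_rot: [0.088, 0.97, 0.227, 0.021]
wrist_force: [-0.2, -0.2, -2.3]
width: 0.0169
```

Call:
{"api": "arm_command", "payload": {"xyz": [[0,0,0],[0,-4,-5],[0,0,0],[0,-4,-5],[0,0,0]], "rotation": [[0,0,0],[-3.3,0,0],[0,0,0],[-3.3,0,0],[0,0,0]], "claw": [-1,-1,-1,-1,-1]}}

```text
time: 6.95
eef_pos: [0.5448, 0.0877, 0.1804]
eef_rot: [0.086, 0.955, 0.283, 0.025]
wrist_force: [0.7, 0.4, -2.1]
width: 0.0171
```

Call:
{"api": "arm_command", "payload": {"xyz": [[0,-4,-5],[0,-4,-5],[0,-4,-5],[0,-4,-5],[0,-4,-5]], "rotation": [[-3.3,0,0],[-3.3,0,0],[-3.3,0,0],[-3.3,0,0],[-3.3,0,0]], "claw": [-1,-1,-1,-1,-1]}}

```text
time: 7.37
eef_pos: [0.5395, 0.0578, 0.1876]
eef_rot: [0.08, 0.905, 0.417, 0.037]
wrist_force: [0.9, 0.5, -1.4]
width: 0.0173
```

Call:
{"api": "arm_command", "payload": {"xyz": [[0,-4,-5],[0,-4,-5],[0,-4,-5],[0,0,0],[0,0,0]], "rotation": [[-3.3,0,0],[-3.3,0,0],[-3.3,0,0],[0,0,0],[0,0,0]], "claw": [-1,-1,-1,-1,-1]}}

```text
time: 7.78
eef_pos: [0.5359, 0.0389, 0.1861]
eef_rot: [0.078, 0.866, 0.493, 0.043]
wrist_force: [0.8, 0.3, -1.7]
width: 0.0169
```

Call:
{"api": "arm_command", "payload": {"xyz": [[0,0,0],[0,0,0],[0,0,0],[0,0,0],[0,0,0]], "rotation": [[0,0,0],[0,0,0],[0,0,0],[0,0,0],[0,0,0]], "claw": [-1,-1,-1,-1,-1]}}

```text
time: 8.2
eef_pos: [0.5359, 0.039, 0.187]
eef_rot: [0.077, 0.865, 0.493, 0.044]
wrist_force: [-1.1, 0.4, -1.5]
width: 0.0168
```

Run:
```python
from kin import *
p,r=cur();o=r*Q(0).inv();print(p,o.as_euler('ZYX',degrees=True),'lip',p+o.apply(OFF),monitor.read_state()['width'],monitor.read_state()['joint_pos'])
a=grab('scene','sc2')[1];b=grab('side','sd2')[1]
A=cv2.resize(a[130:260,300:430],(400,400),interpolation=cv2.INTER_CUBIC);B=cv2.resize(b[120:250,230:360],(400,400),interpolation=cv2.INTER_CUBIC)
cv2.imwrite('pics/pour.png',np.hstack([A,B])[:,:,::-1])
```

```text
[535.89429661  39.04824016 186.98546632] [ 7.98620008e+01 -5.93920465e+01 -2.82535316e-02] lip [538.68706097  54.47482404  78.950884  ] 0.016837771874776215 [-0.55578783  0.1869297   1.96952934  0.92718635  1.55424349 -2.25590069]
```

View pics/pour.png

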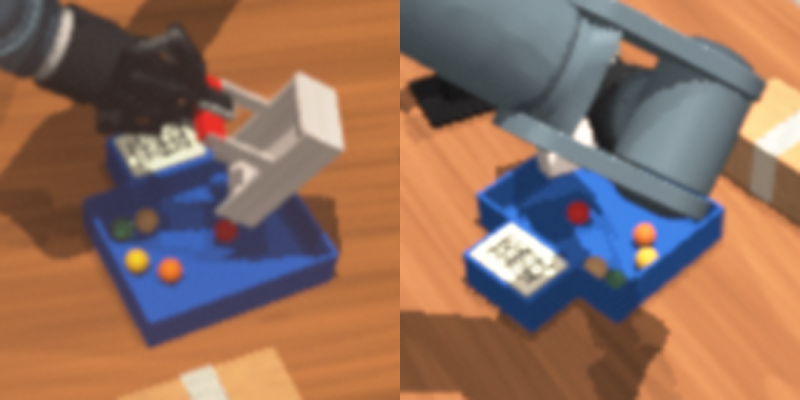

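Run:
```python
from kin import *
p,r=cur()
p,r=rows(p,r,np.array([540,0,260.]),Q(80,0),step=30,rstep=6)
print('travel');p,r=rows(p,r,np.array([537.2,-348.2,225.]),Q(29),step=36,rstep=6)
print('down');p,r=rows(p,r,np.array([537.2,-348.2,88.0]),Q(29),n=5)
print(p,(Q(29).inv()*r).as_rotvec(degrees=True))
```

```text
xyz [[-1.0, 4.0, -7.0], [-1.0, 4.0, -7.0], [-1.0, 3.0, -8.0], [-1.0, 2.0, -8.0], [-1.0, 1.0, -8.0]] rot [[5.9, 0.0, 0.0], [6.0, 0.0, 0.0], [5.9, 0.0, -0.1], [6.0, 0.0, 0.0], [5.9, 0.0, 0.0]]
xyz [[-2.0, 0.0, -8.0], [-1.0, 0.0, -9.0], [-1.0, -1.0, -8.0], [-1.0, -3.0, -8.0], [-0.9, -2.5, -7.3]] rot [[5.9, 0.1, 0.0], [6.0, 0.0, 0.0], [5.9, 0.0, 0.0], [6.0, 0.0, -0.1], [5.9, 0.0, 0.0]]
travel
xyz [[-6.0, -34.0, 3.0], [-9.0, -34.0, 4.0], [-11.0, -33.0, 3.0], [-15.0, -31.0, 4.0], [-17.0, -31.0, 3.0]] rot [[0.0, 0.0, 5.1], [0.0, 0.0, 5.1], [0.0, 0.0, 5.1], [0.0, 0.0, 5.1], [0.0, 0.0, 5.1]]
xyz [[-20.0, -28.0, 4.0], [-23.0, -27.0, 3.0], [-24.0, -24.0, 4.0], [-27.0, -22.0, 3.0], [-28.9, -20.2, 3.9]] rot [[0.0, 0.0, 5.1], [0.0, 0.0, 5.1], [0.0, 0.0, 5.1], [0.0, 0.0, 5.1], [0.0, 0.0, 5.1]]
down
xyz [[0.0, 0.0, 27.0], [0.0, 0.0, 28.0], [0.0, 0.0, 27.0], [0.0, 0.0, 28.0], [-0.1, 0.0, 27.0]] rot [[0.0, 0.0, 0.0], [0.0, 0.0, 0.0], [0.0, 0.0, 0.0], [0.0, 0.0, 0.0], [0.0, 0.0, 0.0]]
[ 537.23685803 -348.22348031   87.97801423] [-0.0008614   0.01257533 -0.03194691]
```

Call:
{"api": "arm_command", "payload": {"xyz": [[-1,4,-7],[-1,4,-7],[-1,3,-8],[-1,2,-8],[-1,1,-8]], "rotation": [[5.9,0,0],[6,0,0],[5.9,0,0],[6,0,0],[5.9,0,0]], "claw": [-1,-1,-1,-1,-1]}}

```text
time: 8.72
eef_pos: [0.5376, 0.0188, 0.2242]
eef_rot: [0.086, 0.963, 0.253, 0.023]
wrist_force: [0.2, -0.6, -1.5]
width: 0.0167
```

Call:
{"api": "arm_command", "payload": {"xyz": [[-2,0,-8],[-1,0,-9],[-1,-1,-8],[-1,-3,-8],[-1,-3,-7]], "rotation": [[5.9,0,0],[6,0,0],[5.9,0,0],[6,0,0],[5.9,0,0]], "claw": [-1,-1,-1,-1,-1]}}

```text
time: 9.13
eef_pos: [0.54, -0.0008, 0.2608]
eef_rot: [0.089, 0.996, -0.002, 0.0]
wrist_force: [-0.0, -0.3, -2.1]
width: 0.0168
```

Call:
{"api": "arm_command", "payload": {"xyz": [[-6,-34,3],[-9,-34,4],[-11,-33,3],[-15,-31,4],[-17,-31,3]], "rotation": [[0,0,5.1],[0,0,5.1],[0,0,5.1],[0,0,5.1],[0,0,5.1]], "claw": [-1,-1,-1,-1,-1]}}

```text
time: 9.55
eef_pos: [0.537, -0.1757, 0.2419]
eef_rot: [0.308, 0.951, 0.001, -0.001]
wrist_force: [1.5, 0.4, -1.6]
width: 0.017
```

Call:
{"api": "arm_command", "payload": {"xyz": [[-20,-28,4],[-23,-27,3],[-24,-24,4],[-27,-22,3],[-29,-20,4]], "rotation": [[0,0,5.1],[0,0,5.1],[0,0,5.1],[0,0,5.1],[0,0,5.1]], "claw": [-1,-1,-1,-1,-1]}}

```text
time: 9.97
eef_pos: [0.5356, -0.35, 0.2238]
eef_rot: [0.511, 0.859, 0.001, -0.001]
wrist_force: [1.0, 0.9, -1.1]
width: 0.0169
```

Call:
{"api": "arm_command", "payload": {"xyz": [[0,0,0],[0,0,0]], "rotation": [[0,0,0],[0,0,0]], "claw": [-1,-1]}}

```text
time: 10.13
eef_pos: [0.5352, -0.35, 0.2232]
eef_rot: [0.51, 0.86, 0.001, -0.001]
wrist_force: [0.3, 0.2, -1.2]
width: 0.0167
```

Run:
```python
from kin import *
p,r=cur();print(p,(Q(29).inv()*r).as_rotvec(degrees=True),monitor.read_state()['wrist_force'])
a=grab('scene','sc3')[1];b=grab('side','sd3')[1]
A=cv2.resize(a[155:245,315:415],(400,360),interpolation=cv2.INTER_CUBIC);B=cv2.resize(b[150:240,245:345],(400,360),interpolation=cv2.INTER_CUBIC)
C=cv2.resize(a[150:230,200:300],(400,320)[:2],interpolation=cv2.INTER_CUBIC)[:240];D=cv2.resize(b[210:330,300:400],(400,480))[100:340]
cv2.imwrite('pics/tray3.png',np.vstack([np.hstack([A,B]),np.hstack([C,D])])[:,:,::-1])
```

```text
[ 535.24303633 -349.97233845  223.22457154] [-0.02043036  0.17882945  0.36032806] [ 0.2743565   0.21082918 -1.24450978]
```

View pics/tray3.png

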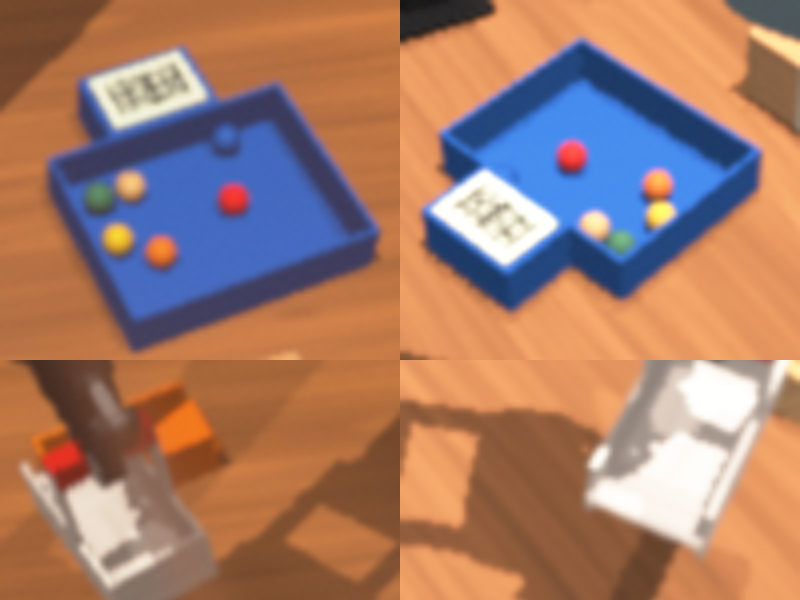

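All six balls (green, wooden, yellow, orange, red, and blue at crop (226,138)) lie in the tray, and the scoop is empty. Setting the scoop back down.

Call:
{"api": "arm_command", "payload": {"xyz": [[0,0,35],[0,0,35],[0,0,30],[0,0,20],[0,0,10]], "rotation": [[0,0,0],[0,0,0],[0,0,0],[0,0,0],[0,0,0]], "claw": [-1,-1,-1,-1,-1]}}

```text
time: 10.65
eef_pos: [0.5346, -0.3455, 0.0906]
eef_rot: [0.508, 0.861, 0.001, -0.003]
wrist_force: [0.0, 0.5, -2.1]
width: 0.0171
```

Call:
{"api": "arm_command", "payload": {"xyz": [[0,0,5],[0,0,0],[0,0,0]], "rotation": [[0,0,0],[0,0,0],[0,0,0]], "claw": [-1,-1,-1]}}

```text
time: 10.9
eef_pos: [0.5371, -0.3491, 0.0911]
eef_rot: [0.509, 0.861, -0.0, 0.001]
wrist_force: [0.6, -0.3, -1.7]
width: 0.0172
```

Call:
{"api": "arm_command", "payload": {"xyz": [[0,0,1.5],[0,0,1],[0,0,0.5],[0,0,0],[0,0,0]], "rotation": [[0,0,0],[0,0,0],[0,0,0],[0,0,0],[0,0,0]], "claw": [-1,-1,-1,-1,-1]}}

```text
time: 11.32
eef_pos: [0.5364, -0.3493, 0.0875]
eef_rot: [0.509, 0.861, 0.0, 0.001]
wrist_force: [-1.9, -0.3, 4.8]
width: 0.017
```

Contact (+4.8 N, z = 87.5 as at the grasp). Release and rise.

Call:
{"api": "arm_command", "payload": {"xyz": [[0,0,0],[0,0,0],[0,0,0],[0,0,0],[0,0,0]], "rotation": [[0,0,0],[0,0,0],[0,0,0],[0,0,0],[0,0,0]], "claw": [-0.2,0.2,0.6,1,1]}}

```text
time: 11.73
eef_pos: [0.5359, -0.3486, 0.086]
eef_rot: [0.509, 0.861, 0.0, -0.0]
wrist_force: [0.1, -0.6, -0.1]
width: 0.0767
```

Call:
{"api": "arm_command", "payload": {"xyz": [[0,0,0],[0,0,0],[0,0,-8],[0,0,-20],[0,0,-35]], "rotation": [[0,0,0],[0,0,0],[0,0,0],[0,0,0],[0,0,0]], "claw": [1,1,1,1,1]}}

```text
time: 12.15
eef_pos: [0.5338, -0.3468, 0.146]
eef_rot: [0.509, 0.861, 0.001, -0.004]
wrist_force: [0.5, -0.5, -0.2]
width: 0.0852
```

Call:
{"api": "arm_command", "payload": {"xyz": [[0,0,-40],[0,0,-40],[0,0,-40],[0,0,0]], "rotation": [[0,0,0],[0,0,0],[0,0,0],[0,0,0]], "claw": [1,1,1,1]}}

```text
time: 12.48
eef_pos: [0.5392, -0.3516, 0.2813]
eef_rot: [0.509, 0.861, -0.002, 0.009]
wrist_force: [-0.3, -0.2, 2.4]
width: 0.0853
```

Run:
```python
from kin import *
grab('wrist','w4');p,r=cur();print(p)
# refined tray/tag from sc3/sd3 crops (x4, offsets 315,155 / 245,150)
from fit import fit
S,_=load('sc3');D,_=load('sd3')
s=lambda l:[(x/4+315,y/4+155) for x,y in l];d=lambda l:[((x-400)/4+245,y/4+150) for x,y in l];x=-112
fit([(S,s([(82,83),(183,50),(213,97),(108,135),(50,160),(278,86),(378,232),(137,348)]),[(x-27,-40,47),(x-27,40,47),(x+27,40,47),(x+27,-40,47),(-80,-100,45),(-80,100,45),(80,100,45),(80,-100,45)]),
 (D,d([(427,210),(485,168),(558,222),(507,266),(583,40),(442,132),(760,153),(622,260)]),[(x-27,40,47),(x+27,40,47),(x+27,-40,47),(x-27,-40,47),(80,100,45),(-80,100,45),(80,-100,45),(-80,-100,45)])],[.54,.03,0,.2])
# hover over scanner
rows(p,r,np.array([524,313,270.]),Q(-7),step=38,rstep=6)
```

```text
[ 538.12043825 -350.69969     276.86030185]
[545.5  33.3  -5. ] yaw 13.8 res [[1.4, 0.3], [-1.3, 1.3], [-1.3, 1.1], [1.9, -0.7], [-0.7, 0.5], [-0.2, -0.2], [0.3, 0.6], [-0.6, -5.9], [1.2, -0.4], [-0.0, 0.7], [-0.0, 0.2], [-0.5, -0.7], [-0.5, -1.0], [-0.9, 0.1], [0.4, -1.0], [-0.4, 0.5]]
xyz [[33.0, 17.0, 0.0], [33.0, 16.0, 0.0], [34.0, 15.0, 0.0], [34.0, 13.0, 0.0], [35.0, 13.0, 1.0]] rot [[0.0, 0.0, 2.0], [0.0, 0.1, 2.0], [0.1, 0.0, 2.0], [0.0, 0.0, 2.0], [0.0, 0.1, 1.9]]
xyz [[35.0, 11.0, 0.0], [35.0, 10.0, 0.0], [36.0, 9.0, 0.0], [36.0, 7.0, 0.0], [37.0, 6.0, 0.0]] rot [[0.0, 0.0, 2.0], [0.1, 0.0, 2.0], [0.0, 0.0, 2.0], [0.0, 0.1, 2.0], [0.0, 0.0, 2.0]]
xyz [[36.0, 5.0, 1.0], [37.0, 4.0, 0.0], [37.0, 2.0, 0.0], [37.0, 1.0, 0.0], [37.0, 0.0, 1.0]] rot [[0.1, 0.0, 2.0], [0.0, 0.1, 2.0], [0.0, 0.0, 2.0], [0.0, 0.0, 1.9], [0.1, 0.1, 2.0]]
xyz [[36.0, -1.0, 0.0], [37.0, -3.0, 0.0], [36.9, -4.0, 0.7]] rot [[0.0, 0.0, 2.0], [0.0, 0.0, 2.0], [0.0, 0.1, 2.0]]
```

Call:
{"api": "arm_command", "payload": {"xyz": [[33,17,0],[33,16,0],[34,15,0],[34,13,0],[35,13,1]], "rotation": [[0,0,2],[0,0,2],[0,0,2],[0,0,2],[0,0,2]], "claw": [1,1,1,1,1]}}

```text
time: 12.95
eef_pos: [0.5314, -0.1624, 0.2675]
eef_rot: [0.583, 0.812, 0.0, -0.001]
wrist_force: [0.5, 0.4, 0.8]
width: 0.0856
```

Call:
{"api": "arm_command", "payload": {"xyz": [[35,11,0],[35,10,0],[36,9,0],[36,7,0],[0,0,0]], "rotation": [[0,0,2],[0,0,2],[0,0,2],[0,0,2],[0,0,0]], "claw": [1,1,1,1,1]}}

```text
time: 13.37
eef_pos: [0.528, -0.012, 0.2675]
eef_rot: [0.636, 0.772, 0.001, -0.002]
wrist_force: [0.7, 0.3, -0.8]
width: 0.085
```

Call:
{"api": "arm_command", "payload": {"xyz": [[0,0,0],[0,0,0]], "rotation": [[0,0,0],[0,0,0]], "claw": [1,1]}}

```text
time: 13.53
eef_pos: [0.5289, -0.0175, 0.2678]
eef_rot: [0.637, 0.771, -0.0, -0.001]
wrist_force: [-0.7, -0.6, -0.0]
width: 0.0853
```

```bash
cat > tag.py <<'E'
from kin import *
def tagfind(i,c):
    m=((i.min(2)>150)&(i.max(2).astype(int)-i.min(2)<60)).astype(np.uint8);m=cv2.morphologyEx(m,cv2.MORPH_CLOSE,np.ones((7,7)))
    n,l,st,ce=cv2.connectedComponentsWithStats(m)
    for k in range(1,n):
        if st[k,4]>250:
            q=cv2.minAreaRect(np.argwhere(l==k)[:,::-1].astype(np.float32));g=np.array([onz(c,x,.047) for x in cv2.boxPoints(q)])
            print(st[k].tolist(),np.round(q[0],1),'world',np.round(g.mean(0)*1e3,1),'sides',np.round([np.linalg.norm(g[1]-g[0])*1e3,np.linalg.norm(g[2]-g[1])*1e3]))
E
python3 - <<'E'
from tag import *
print(cur()[0]);c,i=grab('wrist','w5')
print(proj(c,[[.4354,.0058,.047]]));tagfind(i,c)
for n in('sc3','sd3'):
    c,i=load(n);print(n);tagfind(i,c)
a=load('w4')[1];b=i=load('w5')[1];cv2.imwrite('pics/w45.png',np.hstack([cv2.resize(a,(400,250)),cv2.resize(b,(400,250))])[:,:,::-1])
p,r=cur();rows(p,r,np.array([523,313,270.]),Q(-7),step=38,rstep=6)
E
```

```text
[528.91428831 -17.46959416 267.81493071]
[[243.10126397 136.49809632]]
[219, 108, 54, 66, 2178] [245.9 139.1] world [439.    2.5  47. ] sides [53. 76.]
[482, 196, 86, 25, 2009] [524.5 208. ] world [785.1 -14.6  47. ] sides [ 31. 108.]
[505, 229, 45, 31, 1247] [527. 244.] world [805.1 -59.6  47. ] sides [58. 42.]
sc3
[524, 0, 116, 80, 4651] [592.6  26.5] world [-423.1 1428.3   47. ] sides [682. 823.]
[337, 167, 30, 20, 372] [351.6 176.8] world [434.5   6.2  47. ] sides [92. 60.]
[0, 169, 32, 43, 904] [ 15.5 190. ] world [  302.4 -1090.7    47. ] sides [122. 200.]
[206, 177, 37, 30, 442] [223.5 187.5] world [ 410.7 -398.4   47. ] sides [ 61. 157.]
[457, 211, 23, 24, 397] [468.  222.5] world [661.7 306.1  47. ] sides [66. 83.]
[347, 249, 37, 36, 724] [362.4 270.8] world [762.3 -30.3  47. ] sides [ 84. 105.]
[496, 359, 41, 29, 529] [516.3 373.3] world [1076.9  261.6   47. ] sides [56. 86.]
[377, 379, 39, 17, 357] [396.1 389. ] world [1060.7  -17.5   47. ] sides [86. 33.]
sd3
[110, 0, 309, 143, 9241] [282.6  34.4] world [1159.3 1881.2   47. ] sides [3409. 4948.]
[516, 0, 124, 48, 2963] [577.5  23.5] world [2777.1  301.7   47. ] sides [1013.  994.]
[0, 30, 96, 110, 3288] [42.3 85. ] world [ -42.9 1275.6   47. ] sides [1137.  668.]
[421, 148, 219, 196, 7069] [536.  239.9] world [1000.4 -460.6   47. ] sides [179. 824.]
[253, 193, 45, 23, 473] [274.  206.2] world [443.7 -12.9  47. ] sides [ 79. 143.]
[347, 227, 51, 55, 1403] [371.2 249.8] world [ 586.8 -293.2   47. ] sides [193. 101.]
[368, 350, 37, 33, 513] [386.2 366.1] world [ 413.3 -550.    47. ] sides [38. 72.]
xyz [[36.0, 6.0, 0.0], [37.0, 5.0, 0.0], [36.0, 4.0, -1.0], [37.0, 2.0, 0.0], [37.0, 1.0, 0.0]] rot [[0.0, 0.0, 2.0], [0.0, 0.0, 1.9], [0.0, 0.0, 2.0], [0.0, 0.0, 2.0], [0.0, 0.0, 2.0]]
xyz [[37.0, 0.0, 0.0], [36.0, -1.0, 0.0], [37.0, -3.0, -1.0], [36.7, -3.5, 0.1]] rot [[0.0, 0.0, 1.9], [0.0, 0.0, 2.0], [-0.1, 0.0, 2.0], [0.0, 0.0, 2.0]]
```

View pics/w45.png

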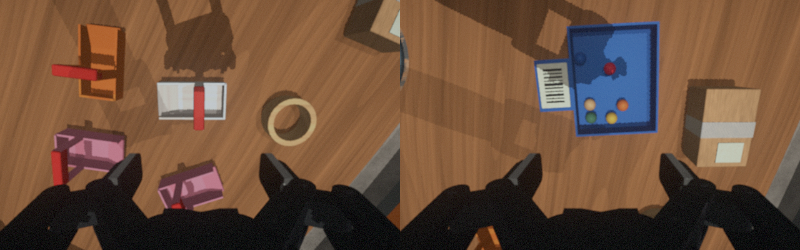

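The scoop stands upright and empty at its old place, and the tray holds all six balls. Tag position agrees within 4 mm between the wrist view (439, 2.5) and the outer cameras (435.4, 5.8). On to the scanner.

Call:
{"api": "arm_command", "payload": {"xyz": [[36,6,0],[37,5,0],[36,4,0],[37,2,0],[37,1,0]], "rotation": [[0,0,2],[0,0,2],[0,0,2],[0,0,2],[0,0,2]], "claw": [1,1,1,1,1]}}

```text
time: 14.0
eef_pos: [0.5258, 0.1668, 0.2683]
eef_rot: [0.704, 0.71, 0.0, -0.0]
wrist_force: [0.5, 0.3, 0.6]
width: 0.0856
```

Call:
{"api": "arm_command", "payload": {"xyz": [[37,0,0],[36,-1,0],[37,-3,-1],[37,-4,0],[0,0,0]], "rotation": [[0,0,2],[0,0,2],[0,0,2],[0,0,2],[0,0,0]], "claw": [1,1,1,1,1]}}

```text
time: 14.42
eef_pos: [0.5231, 0.3178, 0.2692]
eef_rot: [0.749, 0.662, 0.0, -0.001]
wrist_force: [0.4, -0.8, -0.3]
width: 0.0855
```

Call:
{"api": "arm_command", "payload": {"xyz": [[0,0,0],[0,0,0]], "rotation": [[0,0,0],[0,0,0]], "claw": [1,1]}}

```text
time: 14.58
eef_pos: [0.5237, 0.3129, 0.2691]
eef_rot: [0.751, 0.661, -0.0, -0.0]
wrist_force: [0.2, -0.5, 0.0]
width: 0.0852
```

Run:
```python
from tag import *
p,r=cur();print(p,(Q(-7).inv()*r).as_rotvec(degrees=True));c,i=grab('wrist','w6')
h=cv2.cvtColor(i,cv2.COLOR_RGB2HSV);m=((h[...,0]>20)&(h[...,0]<35)&(h[...,1]>150)&(h[...,2]>90)).astype(np.uint8)
n,l,st,ce=cv2.connectedComponentsWithStats(m);k=1+np.argmax(st[1:,4]);print(st[k])
q=cv2.minAreaRect(np.argwhere(l==k)[:,::-1].astype(np.float32));print(q)
Y=np.radians(-7.2);T=lambda a:np.array([[527.9+a[0]*np.cos(Y)-a[1]*np.sin(Y),312.9+a[0]*np.sin(Y)+a[1]*np.cos(Y),a[2]]])/1e3
pr=[proj(c,T(a))[0] for a in((-60,-20,154),(-60,20,154),(50,20,154),(50,-20,154))];print(np.round(pr,1))
o=cv2.polylines(i.copy(),[np.int32(pr)],True,(0,255,0),1);cv2.imwrite('pics/w6o.png',o[:,:,::-1])
```

```text
[523.727426   312.88763913 269.12906457] [ 0.04740509 -0.01309526  0.27078434]
[ 261  164  124   51 2638]
((322.6501770019531, 188.6154327392578), (49.94398498535156, 123.0462417602539), 89.39049530029297)
[[254.5 215.8]
 [251.8 169.8]
 [384.5 169.5]
 [382.2 215.5]]
```

View pics/w6o.png

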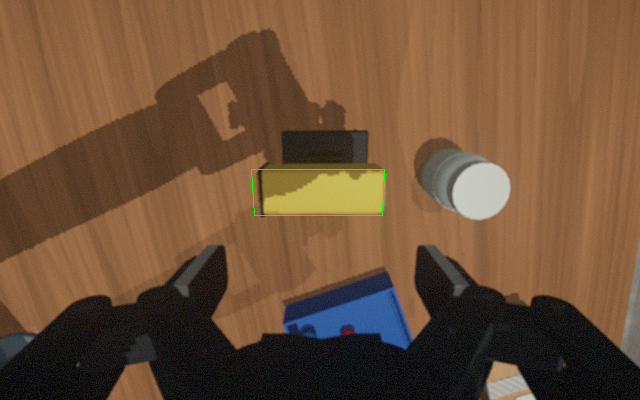

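Run:
```python
from fit import *
S,_=load('scene0');D,_=load('side0');W,_=load('w6')
m=[(-60,-20,142),(-60,20,142),(50,20,142),(50,-20,142)]
w=(W,[(262,215),(262,171),(385,171),(384,215)],m)
s=(S,[(452.5,149.5),(464.2,150),(473.7,177),(462,177.5)],m);d=(D,[(228.2,117),(257.5,109.5),(261.7,118),(233.2,124.2)],[m[1],m[2],m[3],m[0]])
fit([w],[.53,.31,.01,-.1]);fit([w,s,d],[.53,.31,.01,-.1]);fit([w,s],[.53,.31,.01,-.1])
mb=[(50,20,142),(50,-20,142)]
print('stand: base corners from wrist');print([np.round(onz(W,x,.01)*1e3) for x in((282,131),(367,131))])
```

```text
[531.7 308.3  -3.3] yaw -7.4 res [[0.8, -0.4], [-1.3, 0.3], [0.8, 0.4], [-0.5, -0.3]]
[530.9 310.6   5.2] yaw -7.2 res [[-2.2, 0.4], [-4.6, -0.4], [1.7, -0.6], [0.3, 0.2], [-1.6, 1.8], [-0.3, 1.0], [0.1, 1.6], [-2.1, 1.5], [-0.3, 0.5], [1.3, -0.0], [1.3, -2.6], [-1.6, -0.5]]
[530.9 310.9   6.5] yaw -7.3 res [[-2.5, 0.5], [-4.9, -0.5], [2.0, -0.6], [0.5, 0.4], [-1.4, 1.4], [-0.0, 0.7], [0.3, 1.3], [-1.8, 1.1]]
stand: base corners from wrist
[array([483., 363.,  10.]), array([588., 350.,  10.])]
```

```bash
cat >> kin.py <<'E'
M=R.from_matrix(np.diag([1.,-1,-1]))
def Qs(yaw,t=0): return R.from_euler('ZY',[yaw,-t],degrees=True)*M
E
python3 - <<'E'
from kin import *
p,r=cur();q=monitor.read_state()['joint_pos']
G=np.array([525,312,117.])
W=np.array([-60+5,0,122+12-117.])   # window relative to TCP, obj frame (TCP at x=-5)
tag=np.array([437,4.5,47])
seq=[(G,-7.2,0),(G+[0,0,130],-7.2,0),(np.array([500,200,247.]),30,0)]
for yaw in(60,75,90):
    qq=q
    for P0,y,t in seq: qq,e=ik(P0/1e3,Qs(y,t),P,qq if abs(qq[5]-2)<3 else qq);print(y,t,np.round(qq,2),round(e,4))
    for t in(0,15,30,45,53):
        v=R.from_euler('ZY',[yaw,-53],degrees=True).apply([1,0,0])*100
        z=tcp_for(tag+v,yaw,t,W)
        if t<20:z[2]=max(z[2],200)
        qq,e=ik(z/1e3,Qs(yaw,t),P,qq);print(yaw,t,np.round(z),np.round(qq,2),round(e,4))
rows(p,r,np.array([525,312,250.]),Qs(-7.2),rstep=6.8)
E
```

```text
-7.2 0 [0.35 0.26 1.76 0.   1.12 2.05] 0.0
-7.2 0 [0.35 0.15 1.64 0.   1.35 2.05] 0.0
30 0 [ 0.17 -0.03  1.83  0.    1.34  1.22] 0.0
60 0 [495. 104. 200.] [-0.02 -0.09  1.97 -0.    1.26  0.51] 0.0
60 15 [496. 106. 200.] [-0.14 -0.19  2.08  0.26  1.17  0.29] 0.0
60 30 [495. 105. 140.] [-0.27 -0.19  2.24  0.6   1.03 -0.05] 0.0
60 45 [493. 101. 154.] [-0.41 -0.22  2.32  0.89  1.13 -0.32] 0.0
60 53 [490.  97. 161.] [-0.48 -0.21  2.36  1.02  1.21 -0.45] 0.0
-7.2 0 [0.35 0.26 1.76 0.   1.12 2.05] 0.0
-7.2 0 [0.35 0.15 1.64 0.   1.35 2.05] 0.0
30 0 [ 0.17 -0.03  1.83  0.    1.34  1.22] 0.0
75 0 [467. 116. 200.] [ 0.01 -0.15  2.03 -0.    1.27  0.27] 0.0
75 15 [467. 118. 200.] [-0.13 -0.22  2.11  0.28  1.24  0.05] 0.0
75 30 [467. 117. 140.] [-0.27 -0.18  2.23  0.58  1.16 -0.27] 0.0
75 45 [466. 112. 154.] [-0.41 -0.17  2.28  0.81  1.3  -0.49] 0.0
75 53 [465. 108. 161.] [-0.48 -0.14  2.29  0.92  1.38 -0.59] 0.0
-7.2 0 [0.35 0.26 1.76 0.   1.12 2.05] 0.0
-7.2 0 [0.35 0.15 1.64 0.   1.35 2.05] 0.0
30 0 [ 0.17 -0.03  1.83  0.    1.34  1.22] 0.0
90 0 [437. 120. 200.] [ 0.02 -0.23  2.1  -0.    1.28  0.02] 0.0
90 15 [437. 122. 200.] [-0.13 -0.26  2.14  0.27  1.31 -0.2 ] 0.0
90 30 [437. 121. 140.] [-0.27 -0.17  2.23  0.53  1.28 -0.47] 0.0
90 45 [437. 116. 154.] [-0.4  -0.12  2.23  0.72  1.44 -0.65] 0.0
90 53 [437. 111. 161.] [-0.46 -0.07  2.23  0.8   1.53 -0.73] 0.0
xyz [[0.0, 0.0, 1.0], [0.0, 0.0, 2.0], [0.0, 0.0, 1.0], [0.0, 0.0, 2.0], [0.0, 0.0, 1.0]] rot [[0.0, 0.0, 6.4], [0.0, 0.0, 6.4], [0.0, 0.0, 6.5], [0.0, 0.0, 6.4], [0.0, 0.0, 6.4]]
xyz [[0.0, 1.0, 1.0], [0.0, 0.0, 2.0], [0.0, 0.0, 1.0], [0.0, 0.0, 1.0], [0.0, 0.0, 2.0]] rot [[0.0, 0.0, 6.4], [0.0, 0.0, 6.4], [0.0, 0.0, 6.5], [0.0, 0.0, 6.4], [0.0, 0.0, 6.4]]
xyz [[0.0, 0.0, 1.0], [0.0, 0.0, 2.0], [0.0, 0.0, 1.0], [0.5, -0.1, 1.3]] rot [[0.0, 0.0, 6.4], [0.0, 0.0, 6.4], [0.0, 0.0, 6.5], [0.0, 0.0, 6.4]]
```

Feasible. Turn the tool 90° so it closes across the head, then look again.

Call:
{"api": "arm_command", "payload": {"xyz": [[0,0,1],[0,0,2],[0,0,1],[0,0,2],[0,0,1]], "rotation": [[0,0,6.4],[0,0,6.4],[0,0,6.5],[0,0,6.4],[0,0,6.4]], "claw": [1,1,1,1,1]}}

```text
time: 15.05
eef_pos: [0.5237, 0.3121, 0.2624]
eef_rot: [0.905, 0.424, -0.0, -0.0]
wrist_force: [-0.2, 0.1, -0.0]
width: 0.0859
```

Call:
{"api": "arm_command", "payload": {"xyz": [[0,1,1],[0,0,2],[0,0,1],[0,0,1],[0,0,2]], "rotation": [[0,0,6.4],[0,0,6.4],[0,0,6.5],[0,0,6.4],[0,0,6.4]], "claw": [1,1,1,1,1]}}

```text
time: 15.47
eef_pos: [0.5246, 0.3116, 0.2558]
eef_rot: [0.988, 0.158, 0.0, -0.0]
wrist_force: [0.4, -0.3, 0.1]
width: 0.0853
```

Call:
{"api": "arm_command", "payload": {"xyz": [[0,0,1],[0,0,2],[0,0,1],[0,0,1],[0,0,0]], "rotation": [[0,0,6.4],[0,0,6.4],[0,0,6.5],[0,0,6.4],[0,0,0]], "claw": [1,1,1,1,1]}}

```text
time: 15.88
eef_pos: [0.5244, 0.3116, 0.2504]
eef_rot: [0.998, -0.064, -0.0, -0.0]
wrist_force: [0.4, 0.0, 0.1]
width: 0.0853
```

Call:
{"api": "arm_command", "payload": {"xyz": [[0,0,0],[0,0,0]], "rotation": [[0,0,0],[0,0,0]], "claw": [1,1]}}

```text
time: 16.05
eef_pos: [0.5243, 0.3125, 0.2508]
eef_rot: [0.998, -0.061, -0.0, -0.0]
wrist_force: [0.0, -0.1, -0.0]
width: 0.0851
```

Run:
```python
from kin import *
p,r=cur();print(p,(Qs(-7.2).inv()*r).as_rotvec(degrees=True));c,i=grab('wrist','w7')
Y=np.radians(-7.2);T=lambda a:np.array([[530+a[0]*np.cos(Y)-a[1]*np.sin(Y),311.5+a[0]*np.sin(Y)+a[1]*np.cos(Y),a[2]]])/1e3
o=i.copy()
for z,col in((154,(0,255,0)),(147,(255,0,0))):
    o=cv2.polylines(o,[np.int32([proj(c,T((x,y,z)))[0] for x,y in((-60,-20),(-60,20),(50,20),(50,-20))])],True,col,1)
cv2.imwrite('pics/w7o.png',cv2.resize(o[100:350,170:470],None,fx=2,fy=2)[:,:,::-1])
```

```text
[524.25785958 312.54426152 250.75085993] [ 0.03355118 -0.00683761 -0.14913898]
```

View pics/w7o.png

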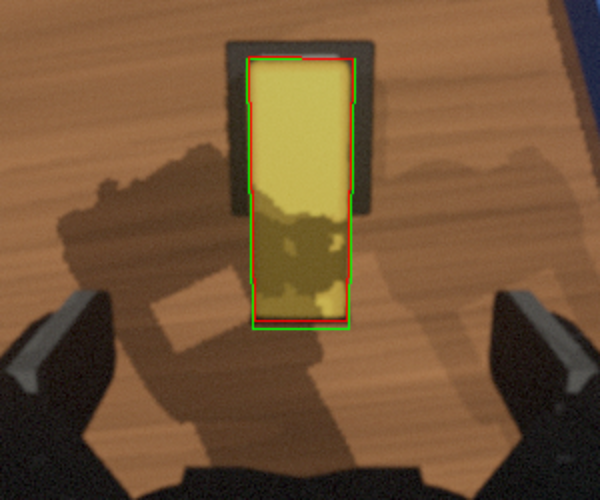

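The projected head outline (top at 147–154 mm) fits the yellow head and is centred between the fingers. Descending to TCP z≈115 and gripping.

Call:
{"api": "arm_command", "payload": {"xyz": [[0,0,30],[0,0,40],[0,0,36],[0,0,20],[0,0,9]], "rotation": [[0,0,0],[0,0,0],[0,0,0],[0,0,0],[0,0,0]], "claw": [1,1,1,1,1]}}

```text
time: 16.52
eef_pos: [0.5215, 0.3124, 0.1113]
eef_rot: [0.998, -0.061, -0.003, 0.001]
wrist_force: [-0.6, 0.3, 0.3]
width: 0.0857
```

Call:
{"api": "arm_command", "payload": {"xyz": [[0,0,0],[0,0,0],[0,0,0],[0,0,0],[0,0,0]], "rotation": [[0,0,0],[0,0,0],[0,0,0],[0,0,0],[0,0,0]], "claw": [1,1,0.4,0,-1]}}

```text
time: 16.93
eef_pos: [0.525, 0.314, 0.1176]
eef_rot: [0.998, -0.062, 0.001, -0.001]
wrist_force: [-0.1, -0.5, -0.3]
width: 0.0516
```

Call:
{"api": "arm_command", "payload": {"xyz": [[0,0,0],[0,0,0],[0,0,0],[0,0,0],[0,0,0]], "rotation": [[0,0,0],[0,0,0],[0,0,0],[0,0,0],[0,0,0]], "claw": [-1,-1,-1,-1,-1]}}

```text
time: 17.35
eef_pos: [0.5248, 0.3139, 0.1172]
eef_rot: [0.998, -0.062, 0.001, -0.001]
wrist_force: [-1.3, -0.3, 6.3]
width: 0.0393
```

Call:
{"api": "arm_command", "payload": {"xyz": [[0,0,0],[0,0,0],[0,0,0]], "rotation": [[0,0,0],[0,0,0],[0,0,0]], "claw": [-1,-1,-1]}}

```text
time: 17.6
eef_pos: [0.5248, 0.3139, 0.1172]
eef_rot: [0.998, -0.062, 0.001, -0.001]
wrist_force: [-0.4, 0.3, 5.7]
width: 0.0394
```

Gripped at 39.4 mm. Drawing straight up.

Call:
{"api": "arm_command", "payload": {"xyz": [[0,0,-8],[0,0,-14],[0,0,-18],[0,0,-20],[0,0,-20]], "rotation": [[0,0,0],[0,0,0],[0,0,0],[0,0,0],[0,0,0]], "claw": [-1,-1,-1,-1,-1]}}

```text
time: 18.02
eef_pos: [0.5234, 0.3134, 0.1968]
eef_rot: [0.998, -0.062, -0.001, -0.0]
wrist_force: [-0.3, 0.4, -1.7]
width: 0.0396
```

Call:
{"api": "arm_command", "payload": {"xyz": [[0,0,-20],[0,0,-20],[0,0,-10],[0,0,0],[0,0,0]], "rotation": [[0,0,0],[0,0,0],[0,0,0],[0,0,0],[0,0,0]], "claw": [-1,-1,-1,-1,-1]}}

```text
time: 18.43
eef_pos: [0.5238, 0.3135, 0.2458]
eef_rot: [0.998, -0.062, 0.0, -0.0]
wrist_force: [-0.1, -0.3, -0.9]
width: 0.0394
```

Run:
```python
from kin import *
p,r=cur();print(p,(Qs(-7.2).inv()*r).as_rotvec(degrees=True),monitor.read_state()['width'])
W=np.array([-60+5,0,122+10-117.])
tag=np.array([437,4.5,47]);Y=80
v=R.from_euler('ZY',[Y,-53],degrees=True).apply([1,0,0])*100
win=tag+v;p1=tcp_for(win,Y,53,W);print(win,p1)
p,r=rows(p,r,np.array([p1[0]+5,p1[1]+25,235.]),Qs(Y),step=32,rstep=6.5)
print('tilt')
a=p.copy();p,r=rows(p,r,p1,Qs(Y,53),rstep=6)
print(p,(Qs(Y,53).inv()*r).as_rotvec(degrees=True))
```

```text
[523.76665645 313.45881287 245.78191867] [ 0.04475913 -0.00071886 -0.10201095] 0.03938927783087195
[447.45040821  63.76721007 126.863551  ] [455.27835673 108.16171224 161.76127871]
xyz [[-3.0, 13.0, 1.0], [-4.0, 13.0, 1.0], [-6.0, 13.0, 0.0], [-7.0, 11.0, 1.0], [-8.0, 11.0, 1.0]] rot [[0.0, 0.0, -6.2], [0.0, 0.0, -6.2], [0.0, 0.0, -6.3], [0.0, 0.0, -6.2], [0.0, 0.0, -6.2]]
xyz [[-10.0, 10.0, 1.0], [-10.0, 9.0, 0.0], [-11.0, 8.0, 1.0], [-12.0, 6.0, 1.0], [-13.0, 5.0, 1.0]] rot [[0.0, 0.0, -6.2], [0.0, 0.0, -6.2], [0.0, 0.0, -6.3], [0.0, 0.0, -6.2], [0.0, 0.0, -6.2]]
xyz [[-13.0, 4.0, 0.0], [-14.0, 2.0, 1.0], [-13.0, 1.0, 1.0], [-13.9, -1.2, 0.6]] rot [[0.0, 0.0, -6.2], [0.0, 0.0, -6.3], [0.0, 0.0, -6.2], [0.0, 0.0, -6.2]]
tilt
xyz [[-3.0, 0.0, 8.0], [-4.0, 0.0, 8.0], [-4.0, 0.0, 7.0], [-5.0, 0.0, 7.0], [-6.0, 0.0, 7.0]] rot [[0.0, 5.9, 0.0], [0.0, 5.9, 0.0], [0.0, 5.9, 0.0], [0.0, 5.8, 0.0], [0.0, 5.9, 0.0]]
xyz [[-6.0, 0.0, 5.0], [-8.0, 0.0, 5.0], [-7.0, -1.0, 5.0], [-7.9, 0.4, 3.0]] rot [[0.0, 5.9, 0.0], [0.0, 5.9, 0.0], [0.0, 5.9, 0.0], [0.0, 5.9, 0.0]]
[455.28826073 108.18227733 161.76990141] [0.00337744 0.04466802 0.00114052]
```

Call:
{"api": "arm_command", "payload": {"xyz": [[-3,13,1],[-4,13,1],[-6,13,0],[-7,11,1],[-8,11,1]], "rotation": [[0,0,-6.2],[0,0,-6.2],[0,0,-6.3],[0,0,-6.2],[0,0,-6.2]], "claw": [-1,-1,-1,-1,-1]}}

```text
time: 18.85
eef_pos: [0.5, 0.2486, 0.2392]
eef_rot: [0.978, 0.211, -0.002, -0.0]
wrist_force: [0.3, -0.1, -1.0]
width: 0.0393
```

Call:
{"api": "arm_command", "payload": {"xyz": [[-10,10,1],[-10,9,0],[-11,8,1],[-12,6,1],[-13,5,1]], "rotation": [[0,0,-6.2],[0,0,-6.2],[0,0,-6.3],[0,0,-6.2],[0,0,-6.2]], "claw": [-1,-1,-1,-1,-1]}}

```text
time: 19.27
eef_pos: [0.4772, 0.1841, 0.2353]
eef_rot: [0.885, 0.465, -0.002, -0.001]
wrist_force: [-0.0, 0.0, -0.8]
width: 0.0393
```

Call:
{"api": "arm_command", "payload": {"xyz": [[-13,4,0],[-14,2,1],[-13,1,1],[-14,-1,1],[0,0,0]], "rotation": [[0,0,-6.2],[0,0,-6.3],[0,0,-6.2],[0,0,-6.2],[0,0,0]], "claw": [-1,-1,-1,-1,-1]}}

```text
time: 19.68
eef_pos: [0.4589, 0.1316, 0.2322]
eef_rot: [0.766, 0.643, -0.002, -0.001]
wrist_force: [0.6, -1.2, -1.7]
width: 0.0389
```

Call:
{"api": "arm_command", "payload": {"xyz": [[-3,0,8],[-4,0,8],[-4,0,7],[-5,0,7],[-6,0,7]], "rotation": [[0,5.9,0],[0,5.9,0],[0,5.9,0],[0,5.8,0],[0,5.9,0]], "claw": [-1,-1,-1,-1,-1]}}

```text
time: 20.1
eef_pos: [0.4581, 0.1196, 0.193]
eef_rot: [0.741, 0.62, 0.196, -0.165]
wrist_force: [0.3, 0.4, -2.0]
width: 0.0394
```

Call:
{"api": "arm_command", "payload": {"xyz": [[-6,0,5],[-8,0,5],[-7,0,5],[-8,0,3],[0,0,0]], "rotation": [[0,5.9,0],[0,5.9,0],[0,5.9,0],[0,5.9,0],[0,0,0]], "claw": [-1,-1,-1,-1,-1]}}

```text
time: 20.52
eef_pos: [0.4537, 0.1075, 0.1567]
eef_rot: [0.688, 0.571, 0.34, -0.291]
wrist_force: [-0.6, 0.1, -2.3]
width: 0.039
```

Call:
{"api": "arm_command", "payload": {"xyz": [[0,0,0],[0,0,0],[0,0,0]], "rotation": [[0,0,0],[0,0,0],[0,0,0]], "claw": [-1,-1,-1]}}

```text
time: 20.77
eef_pos: [0.4567, 0.1083, 0.1622]
eef_rot: [0.685, 0.576, 0.342, -0.286]
wrist_force: [0.4, 0.4, -1.8]
width: 0.0391
```

```bash
cat > chk.py <<'E'
from kin import *
st=monitor.read_state();p,r=cur();o=r*M.inv();print(st['time'],p,o.as_euler('ZYX',degrees=True),st['width'],st['wrist_force'])
win=p+o.apply([-55,0,15]);d=o.apply([-1,0,0]);s=(47-win[2])/d[2];print('win',win,'dist',s,'hit',win+d*s)
a=grab('scene','sc8')[1];b=grab('side','sd8')[1];w=grab('wrist','w8')[1]
def ov(n):
    c,i=load(n);i=i.copy();P1=np.array([o.apply(np.array([x+5,y,z-112]))+p for x in(-60,50) for y in(-20,20) for z in(102,142)])/1e3
    u=np.int32(proj(c,P1));
    for x,y in((0,1),(1,3),(3,2),(2,0)): cv2.line(i,tuple(map(int,u[x])),tuple(map(int,u[y])),(0,255,0),1)
    for q in proj(c,np.array([win,win+d*s,[437,4.5,47]])/1e3): cv2.circle(i,tuple(np.int32(q).tolist()),1,(255,0,255),-1)
    return i
z=lambda i,x,y:cv2.resize(i[y:y+110,x:x+130],(400,338),interpolation=cv2.INTER_CUBIC)
t=np.hstack([z(ov('sc8'),310,120),z(ov('sd8'),220,130)])
cv2.imwrite('pics/fin.png',np.vstack([t,np.hstack([cv2.resize(w,(400,250)),z(ov('sd8'),310,210)[:250]])])[:,:,::-1])
E
python3 chk.py
```

```text
20.7667 [456.70089936 108.31770969 162.18237708] [ 80.16473835 -52.92380931  -0.12568717] 0.039134097997087364 [ 0.35232043  0.36813774 -1.76304146]
win [448.96029087  63.86084804 127.34460401] dist 100.70334342236652 hit [438.58976965   4.04145092  47.        ]
```

View pics/fin.png

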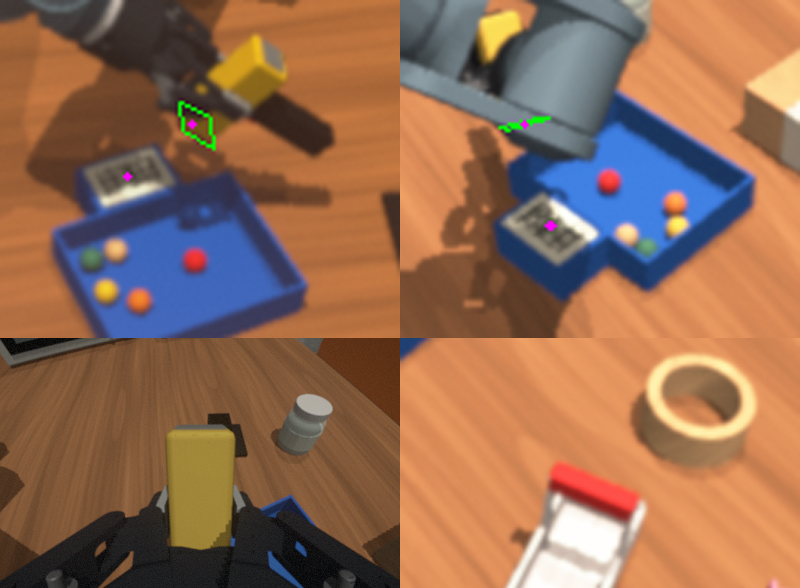

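Run:
```python
from kin import *
c,i=load('w8');st=np.load('pics/w8.npy',allow_pickle=True).item()['st'];p=st['eef_pos']*1e3;o=R.from_quat(st['eef_rot'])*M.inv()
for dp in(-6,0,6):
    q=o*R.from_euler('y',-dp,degrees=True)
    print(dp,np.round(proj(c,np.array([p+q.apply([x+5,y,z-107]) for x,y,z in((50,-20,142),(50,20,142),(50,-20,102),(-10,20,142))])/1e3)).tolist())
h=cv2.cvtColor(i,cv2.COLOR_RGB2HSV);m=((h[...,0]>20)&(h[...,0]<35)&(h[...,1]>130)&(h[...,2]>90)).astype(np.uint8)
n,l,s,_=cv2.connectedComponentsWithStats(m);print(s[1+np.argmax(s[1:,4])])
```

```text
-6 [[374.0, 133.0], [261.0, 133.0], [360.0, 137.0], [266.0, 292.0]]
0 [[376.0, 144.0], [258.0, 144.0], [361.0, 136.0], [266.0, 299.0]]
6 [[378.0, 158.0], [255.0, 158.0], [363.0, 136.0], [267.0, 306.0]]
[  265   145   112   194 19324]
```

The back-top edge of the head shows at about 145–150 px in the wrist view against 144 predicted, so the scanner hasn't slipped or pitched by more than about 2° in the grip. Handing in.

```bash
python3 -c "
from rig import *
s=monitor.read_state();print(s['time'],abs(s['joint_velocities']).max(),s['width']);print(finish_job())"
```

```text
20.9167 0.005811440292132675 0.03949925044016888
the job is handed in; nothing more can be done
None
```

I emptied the scoop into the blue tray, stood it back where it came from, and handed the job in at 20.9 s with the scanner held still, aimed at the tag. `finish_job` gives no verdict, so these are my own last checks:

- **Balls and scoop:** All six balls show in the tray in both outside cameras. The scoop stands upright and empty on the bench, clear of the tray.
- **Scanner aim:** From the arm pose, it points 53° nose-down, with the window 101 mm from the tag. The aim point is (438.6, 4.0) mm, about 2 mm from my estimate of the tag's middle at (437, 4.5).
- **Hold:** The grip measured 39.5 mm across the 40 mm head, and the arm was still. The last wrist picture showed the scanner had pitched no more than about 2° in the grip.
- **Bystanders:** I moved nothing near the carton, jar or tape roll, and the views I took showed none of them disturbed.

**Disagreements:**
- The wrist camera and the outside cameras put the tag about 4–5 mm apart; I aimed at the average.
- The scanner head measured about 5 mm lower than the text implies. If that is right, the aim shifts by only a few millimetres.

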